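Rebuild the cutter stand beside the mortiser

TASK

Put the cutter stand back together: lift the wooden tray by its black handle and lower it level over the stand's four posts, orange corner on the orange post, keeping hold of it until it sits fully down on all four shoulders before you let go. Then take the mallet from its sloping rest and hang it upright in the stand's steel ring, handle first, with its head resting on the ring. Do not tip or shove the glue bottle, the mortised rail or the brush.

Things in the scene. Friction and masses are not known exactly. Their poses are not given: they have to be found in the camera images.
- stand: Fixed stand, plywood base 16 mm thick. Origin on the bench midway between its four posts; z up, x towards its mallet ring (ring centre at x +125, y 0 mm). Posts at x +-50, y +-65 mm: 22 mm thick up to the shoulders, 70 mm high; above them 10 mm pins, tapered tips, top at 110 mm. The +x,+y post is orange. The ring stands on a 16 x 30 mm upright at x +89 mm.
- post0 (a point): Orange post: centre of its shoulder (70 mm up), at stand x +50, y +65 mm. hole0 of the tray belongs here.
- post1 (a point): Post at stand x +50, y -65 mm: centre of its shoulder. hole1 belongs here.
- post2 (a point): Post at stand x -50, y -65 mm: centre of its shoulder. hole2 belongs here.
- post3 (a point): Post at stand x -50, y +65 mm: centre of its shoulder. hole3 belongs here.
- ring_top (a point): Centre of the steel ring's bore at its top face, 130 mm above the bench. Bore 40 mm, outside 60 mm, 12 mm high, axis vertical.
- tray: Loose wooden tray 130 (x) x 160 (y) mm, 0.45 kg, flat on the bench. Origin: centre of its underside, z up. Rim 22 mm high; 15 mm through holes at x +-50, y +-65 mm; +x,+y corner marked orange. Black handle bar over the middle: 90 mm along y, 16 mm wide in x, 14 mm high, centre 60 mm above the underside, on legs at y +-38 mm. Brass cutters, fixed in it, reach 37 mm.
- hole0 (a point): Orange-marked hole of the tray (tray x +50, y +65 mm), at the underside.
- hole1 (a point): Hole at tray x +50, y -65 mm, at the underside.
- hole2 (a point): Hole at tray x -50, y -65 mm, at the underside.
- hole3 (a point): Hole at tray x -50, y +65 mm, at the underside.
- mallet: Loose mallet, 0.25 kg: black head 100 (x) x 44 (y) x 50 (z) mm on a square wooden handle 22 x 22 x 110 mm. Origin: centre of the head's underside, where the handle begins; z along the handle towards the head (head z 0 to 50, handle down to z -110 mm). At the start it lies in the rest, z leaning 35 degrees from vertical, head up and away from the robot, y level.
- rest: Fixed wooden rest, base 150 x 80 mm. Origin on the bench, z up. A plank 60 mm wide slopes 35 degrees from vertical, upper end towards its -x (away from the robot); the mallet's handle lies on it between low cheeks that end 27 mm short of the head, and the head's underside catches on the plank's top end (mallet origin at rest x -40, z 112 mm). The mallet lifts straight up out of it.
- glue: Bystander: yellow glue bottle standing upright, 60 mm across, 130 mm high; origin at its underside.
- rail: Bystander: wooden rail with a slot, 50 x 160 x 40 mm, lying on the bench; origin at its underside.
- brush: Bystander: dust brush 180 mm long lying on the bench; origin at its underside.
Things that resemble listed ones, but are neither listed nor needed, are in the scene too. Several things have the shape of the mallet; the one meant has the colours described above.

How it is judged:
By the outcome, as a careful person would: the job done as asked, in the order asked, and still so for the second after the job is handed in, with the robot touching nothing.
It also fails if it takes over 64 s, if anything falls off the work surface, if the arm or the gripper's body presses on something with over 40 N, if the wrist force passes 120 N, or if a joint passes its speed limit or range.

ROBOT

A 6-joint arm with a two-finger parallel gripper is mounted at the origin on the work surface. World frame = base frame: x ahead of the robot, y to its left, z up, the work surface at z = 0. Lengths are in m, angles in degrees, forces in N, time in s.
With the tool pointing down it reaches from about 0.425 to 0.95 m from the base axis. Payload 14.7 kg.
Tool frame: the origin (TCP) lies on the centre line of the jaws, within the pads' length; the fingertips stand ctrl.tips_ahead ahead of it and the grasp point (between the pads) lies 8 mm behind it (ctrl.tips_ahead is the distance from the TCP to the fingertips, in m); y points along the fingers, z is the direction in which the jaws open and shut, and the axes are right-handed (so a half turn about y gives the same grasp; the last joint's range is limited). The gripper opens to 85 mm and grips with 20 to 120 N. Pads are 22 mm wide; open, the fingers measure 114 mm over their backs; the gripper's body (76 mm by 85 mm) begins 54 mm behind the grasp point. The pads swing forward as they close: fully open they stand 13 mm farther back than shut.
Start: joints at [70.21, 27.513, 91.461, -0, 61.026, -2.67], TCP at [0.191, 0.621, 0.242] pointing down, gripper open.
Joint ranges: [-157.49, 157.49], [-46.99, 117.5], [13.45, 153.17], [-89.5, 269.5], [5.16, 153.95], [-167.48, 167.48]. Speed limits (degrees/s): [108.29, 108.29, 136.94, 172.46, 172.46, 172.46].

INTERFACE

Orientations are given as a 3x3 rotation matrix whose columns are the frame's x, y, z axes.
In Python, from bench import sensors, imaging, ctrl gives the robot as it stands.
- The arm moves only by the shell command python3 -m crank 'ROWS' [OPENING] [FORCE]. ROWS is JSON, a list of rows, each a list of 2 entries, a list of its own where there are three numbers: the shift along the world's x, y, z as a fraction of full scale, then the turn, a rotation vector about the world's x, y, z as a fraction of full scale. A call has 1 to 12 rows; each row is the pose to reach, as a shift and turn from the pose commanded when the call began, turning the shorter way round; what a row does not reach only later rows make up. Full scale, the value 1, is 10 cm for a shift and pi rad for a turn. A row lasts 1/12 s, in which the tool goes at most 41.7 mm and 7.16 degrees, less where a joint would pass 70% of its speed; a pose out of reach is approached as far as the arm can. A call with a number of a shift or a turn outside -1 to 1 is refused whole. A call with a gripper value outside its range is refused whole. OPENING is the closure, from 0 (fully open) to 1 (shut), set as the call begins (- or left out, the last holds). The fingers move at their own pace and stop on an object; FORCE is the grip in N (left out, the last holds). Time passes only in rows, so rows that repeat a pose let the fingers close. It gives the time, the measured TCP pose, the force and the opening at its end, in the units of the state.
- sensors.sense(): the state, without advancing time (a new reading comes with each control period).
- imaging.get_image(name): name is "side" or "top" or "wrist"; returns the picture (400x640x3 uint8, red, green, blue); there is no depth.
- imaging.camera_params(name): a dict with "intrinsics" (3x3 intrinsics, pixels), "R" (3x3) and "t" (3): a world point X has camera coordinates R X + t. Camera axes: x right, y down, z forward; pixel columns grow to the right and rows downward; lengths in m; the calibration is good to about 2 mm. The wrist camera is an equidistant fisheye: a pixel r from the principal point sees the ray r / f radians off the axis. A picture is of the moment at which its call begins: read the wrist's pose just before it. camera_params takes no time and is no camera call; for the wrist camera it gives the pose at the moment of the call.
- ctrl.finish_job(): hands the job in, once; it reports no verdict.
The state is a dict: "clock": time; "joints": joint angles; "dq": joint speeds; "joint_torque": joint torques, N m; "tool_pos": TCP position; "eef_rot": TCP orientation; "contact_force": force on the tool from outside, world axes, zero at the start; "ft_torque": the same for the moment, N m; "width": finger opening in m.
Only numpy, scipy, OpenCV 4.12 (cv2) and the standard library are available. Lean on these libraries where they do the work, as an engineer would, in place of code of your own. Each camera call takes 0.05 s, during which the arm holds its last target.

## Working session

There is one attempt and no reset: what is moved stays moved. The work goes in short steps, Python scripts to look and compute and a shell command to move; the robot and the scene stay as the last step left them, time stands still between calls to the robot, and variables do not carry over. Pictures are saved under pics/ and viewed, and the job is handed in when it is done.

```bash
ls; mkdir -p pics
python3 - <<'E'
from bench import sensors, imaging, ctrl
import cv2, numpy as np
np.set_printoptions(precision=4,suppress=True)
s=sensors.sense(); print(s); print(ctrl.tips_ahead)
for n in ("side","top","wrist"):
    p=imaging.camera_params(n); print(n,p)
    cv2.imwrite(f"pics/{n}0.png",imaging.get_image(n)[:,:,::-1])
E
```

```text
pics
{'clock': 0.0, 'joints': array([70.2083, 27.5514, 91.4942,  0.0011, 61.0258, -2.6684]), 'dq': array([-0.0737, -0.0093, -0.0497, -0.028 , -0.1057, -0.0502]), 'joint_torque': array([ -0.005 , -95.0609, -43.0179,  -0.0003,   0.0117,  -0.    ]), 'tool_pos': array([0.1912, 0.6208, 0.2417]), 'eef_rot': array([[ 0.9557, -0.0004,  0.2944],
       [-0.2944, -0.0012,  0.9557],
       [-0.0001, -1.    , -0.0012]]), 'contact_force': array([-0.2286, -0.1374, -0.4011]), 'ft_torque': array([-0.0775, -0.0179,  0.0077]), 'width': 0.08554332328591732}
0.011
side {'intrinsics': array([[388.0745,   0.    , 329.0856],
       [  0.    , 388.0745, 204.3208],
       [  0.    ,   0.    ,   1.    ]]), 'R': array([[-0.9963, -0.0847,  0.0135],
       [-0.06  ,  0.5751, -0.8159],
       [ 0.0613, -0.8137, -0.5781]]), 't': array([0.6   , 0.0853, 1.1111])}
top {'intrinsics': array([[409.7906,   0.    , 312.9854],
       [  0.    , 409.7906, 206.1215],
       [  0.    ,   0.    ,   1.    ]]), 'R': array([[ 0.0171, -0.9995,  0.0278],
       [-0.9857, -0.0215, -0.1671],
       [ 0.1676, -0.0246, -0.9855]]), 't': array([0.0446, 0.6024, 1.1928])}
wrist {'intrinsics': array([[309.7069,   0.    , 320.9093],
       [  0.    , 309.7069, 203.3114],
       [  0.    ,   0.    ,   1.    ]]), 'R': array([[ 0.295 ,  0.9555, -0.0019],
       [ 0.9022, -0.2779,  0.3299],
       [ 0.3147, -0.099 , -0.944 ]]), 't': array([-0.6491, -0.0436,  0.3815])}
```

View pics/side0.png

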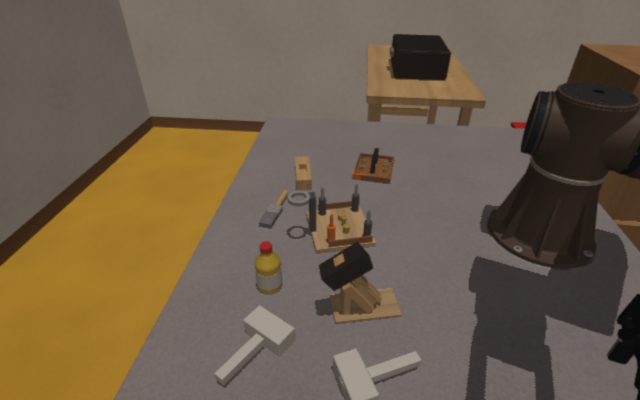

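View pics/top0.png

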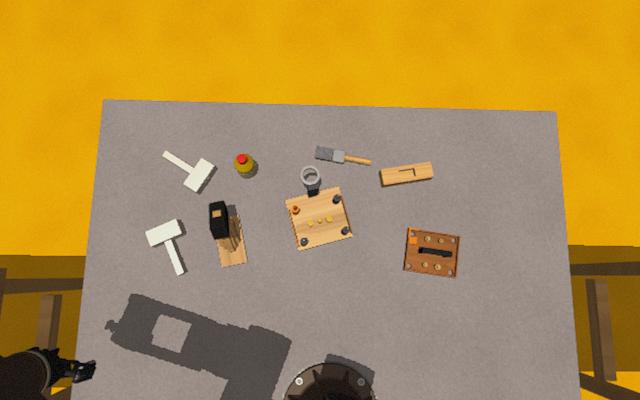

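View pics/wrist0.png

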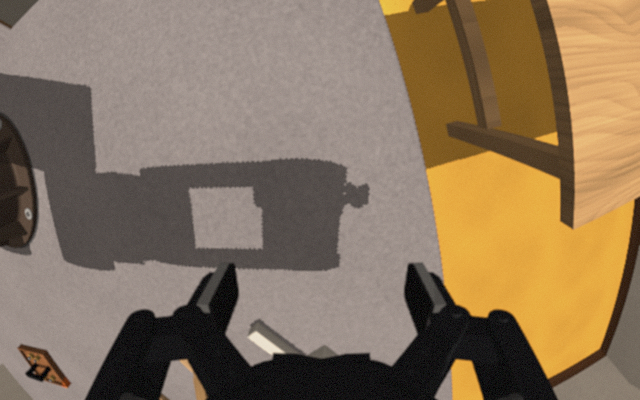

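Run:
```python
import cv2
t=cv2.imread("pics/top0.png"); s=cv2.imread("pics/side0.png")
def c(im,x0,y0,x1,y1,k,n):
    cv2.imwrite(n,cv2.resize(im[y0:y1,x0:x1],None,fx=k,fy=k,interpolation=cv2.INTER_CUBIC))
c(t,270,130,470,290,4,"pics/t1.png")
c(s,240,140,400,260,5,"pics/s1.png")
c(t,140,140,270,280,4,"pics/t2.png")
c(s,290,230,410,330,5,"pics/s2.png")
```

```text
(no output)
```

View pics/t1.png

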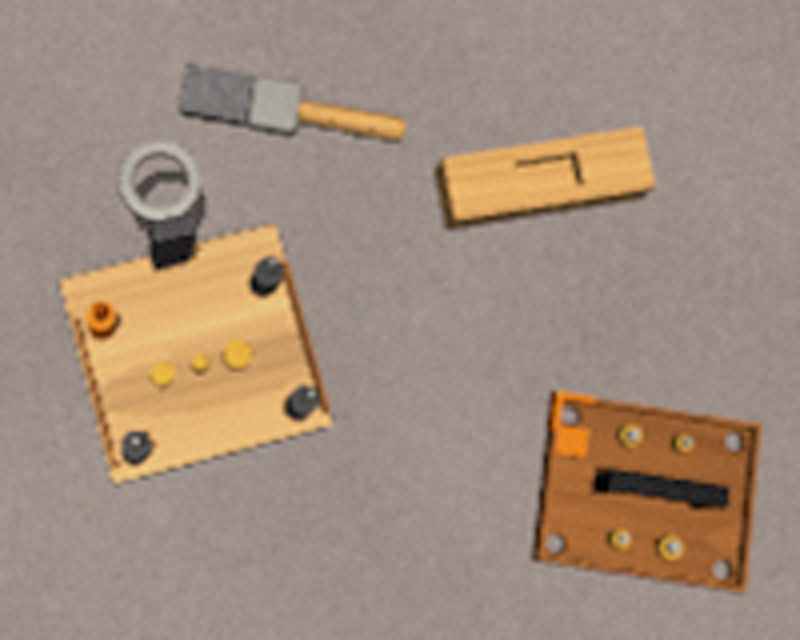

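View pics/s1.png

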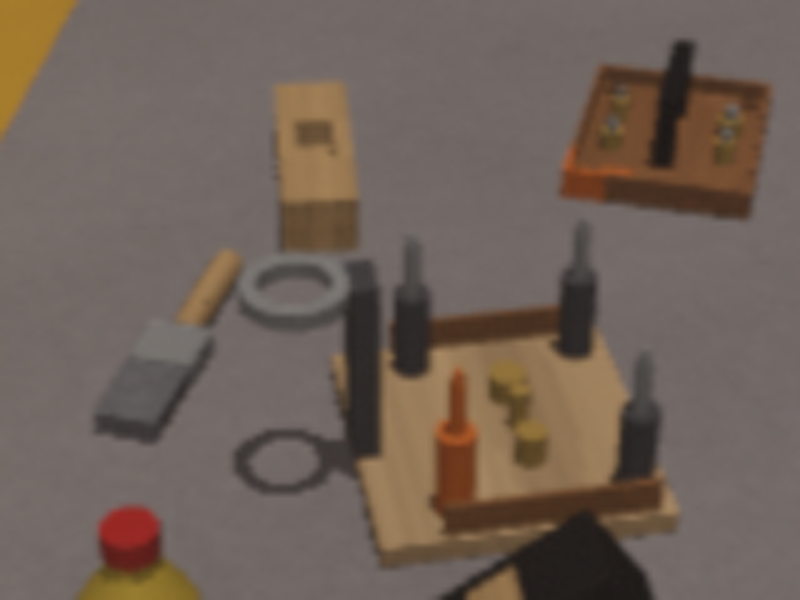

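View pics/t2.png

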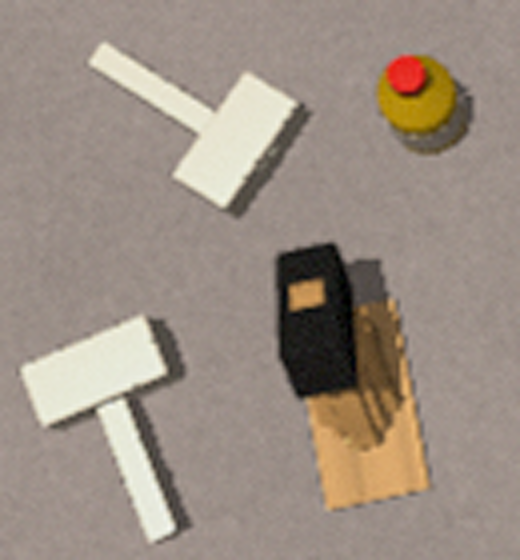

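View pics/s2.png

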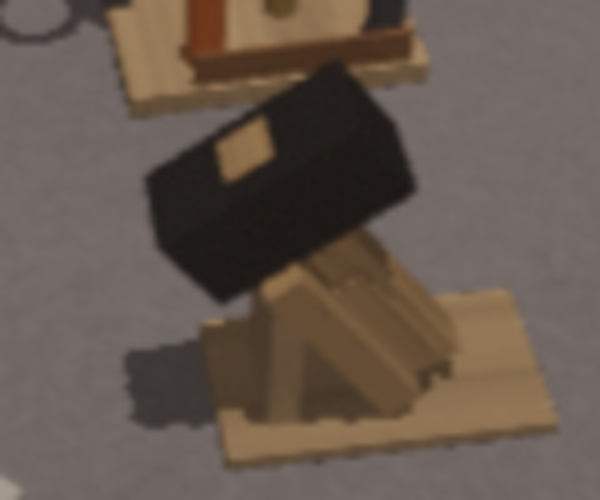

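```bash
cat > h.py <<'E'
import numpy as np, cv2
from scipy.optimize import least_squares
from bench import imaging
np.set_printoptions(precision=4,suppress=True)
def proj(P,X,fish=False):
    X=np.atleast_2d(X); K=P["intrinsics"]; c=X@np.array(P["R"]).T+np.array(P["t"])
    if fish:
        th=np.arctan2(np.hypot(c[:,0],c[:,1]),c[:,2]); r=np.hypot(c[:,0],c[:,1])
        d=c[:,:2]/r[:,None]*th[:,None]
    else: d=c[:,:2]/c[:,2:]
    return d*[K[0,0],K[1,1]]+[K[0,2],K[1,2]]
def rz(a): c,s=np.cos(a),np.sin(a); return np.array([[c,-s,0],[s,c,0],[0,0,1.]])
def un(u,k,off): return (np.array(u,float)+.5)/k-.5+np.array(off)
def fit(obs,x0,freez=True):
    # obs: list of (P,fish,model pts,pix); params x,y,z,yaw
    def f(p):
        z=p[2] if freez else 0
        return np.concatenate([(proj(P,m@rz(p[3]).T+[p[0],p[1],z],fi)-u).ravel() for P,fi,m,u in obs])
    r=least_squares(f,x0,loss="soft_l1",f_scale=1.0)
    return r.x,[f(r.x).reshape(-1,2)]
E
python3 - <<'E'
from h import *
T=imaging.camera_params("top");S=imaging.camera_params("side")
# stand
mt=np.array([[.125,0,.13]]); ut=un([[160.5,181]],4,(270,130))
ms=np.array([[.05,.065,.11],[.05,-.065,.11],[-.05,-.065,.11],[-.05,.065,.11],[.125,0,.13]])
us=un([[458,370],[412,238],[583,223],[645,354],[294,286]],5,(240,140))
x,r=fit([(T,0,mt,ut),(S,0,ms,us)],[.55,.08,0,.3]); print("stand",x,np.degrees(x[3]),r)
mr=np.array([[.065,.08,.022],[.065,-.08,.022],[-.065,-.08,.022],[-.065,.08,.022]])
ut=un([[556,391],[762,425],[745,592],[534,562]],4,(270,130))
us=un([[565,165],[600,66],[770,84],[750,195]],5,(240,140))
x,r=fit([(T,0,mr,ut),(S,0,mr,us)],[.45,-.3,0,0]); print("tray",x,np.degrees(x[3]),r)
E
```

```text
stand [ 0.559   0.0344 -0.002   0.2797] 16.026535568747928 [array([[ 0.0526, -0.0286],
       [-0.1239,  0.6818],
       [-0.0038, -0.0025],
       [ 0.0379, -0.2667],
       [ 0.0858, -0.1614],
       [ 0.0309, -0.1462]])]
tray [ 0.4695 -0.3117  0.0014 -0.1389] -7.95663571329246 [array([[ 0.0503,  0.2649],
       [-0.3702, -0.0777],
       [-0.166 ,  0.3352],
       [ 0.6002, -0.4604],
       [-0.7466,  0.9237],
       [-0.277 , -0.5267],
       [ 0.5355, -0.0496],
       [ 0.3404, -0.2337]])]
```

```bash
python3 -m crank '[[[1,-1,0.8],[0,0,-0.11]],[[1,-1,0.8],[0,0,-0.11]],[[1,-1,0.8],[0,0,-0.11]],[[1,-1,0.8],[0,0,-0.11]],[[1,-1,0.8],[0,0,-0.11]]]'; python3 -m crank '[[[1,-1,0],[0,0,-0.11]],[[1,-1,0],[0,0,-0.11]],[[1,-1,0],[0,0,-0.11]],[[1,-1,0],[0,0,-0.11]]]'
```

```text
clock: 0.57
tool_pos: [0.2954, 0.5188, 0.326]
eef_rot: [[0.797, 0.004, 0.603], [-0.603, 0.003, 0.797], [0.001, -1.0, 0.004]]
contact_force: [0.5, 0.8, 1.3]
width: 0.0852
clock: 0.9
tool_pos: [0.3938, 0.4181, 0.3221]
eef_rot: [[0.542, 0.001, 0.84], [-0.84, -0.001, 0.542], [0.001, -1.0, -0.0]]
contact_force: [-0.3, 0.3, -0.4]
width: 0.0857
```

```bash
cat > snap.py <<'E'
import sys,pickle
from h import *
def snap(n):
    P=imaging.camera_params("wrist"); im=imaging.get_image("wrist")
    cv2.imwrite(f"pics/{n}.png",im[:,:,::-1]); pickle.dump({k:np.array(v) for k,v in P.items()},open(f"pics/{n}.pkl","wb"))
snap(sys.argv[1])
E
python3 snap.py w1; python3 -m crank '[[[1,-1,0],[0,0,-0.11]],[[1,-1,0],[0,0,-0.11]],[[1,-1,0],[0,0,-0.11]],[[1,-1,0],[0,0,-0.11]]]'; python3 snap.py w2;  python3 -m crank '[[[0,-1,0],[0,0,-0.11]],[[0,-1,0],[0,0,-0.11]],[[0,-1,0],[0,0,-0.11]]]'; python3 snap.py w3
```

```text
clock: 1.28
tool_pos: [0.4939, 0.3182, 0.322]
eef_rot: [[0.225, 0.001, 0.974], [-0.974, -0.001, 0.225], [0.001, -1.0, 0.0]]
contact_force: [-0.6, -0.1, 0.0]
width: 0.0853
clock: 1.58
tool_pos: [0.4905, 0.2179, 0.3217]
eef_rot: [[-0.117, -0.001, 0.993], [-0.993, -0.002, -0.117], [0.002, -1.0, -0.001]]
contact_force: [0.4, -0.1, -0.3]
width: 0.0856
```

View pics/w1.png

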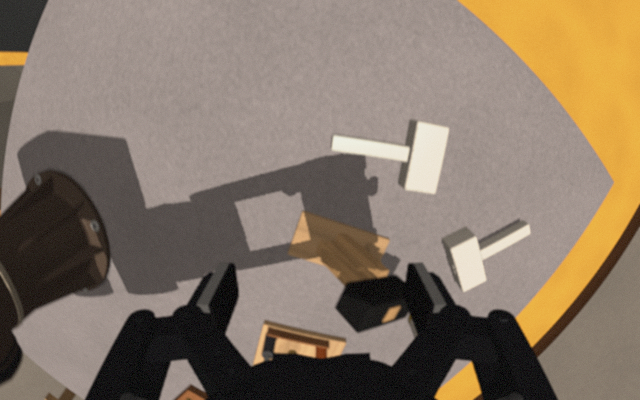

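View pics/w2.png

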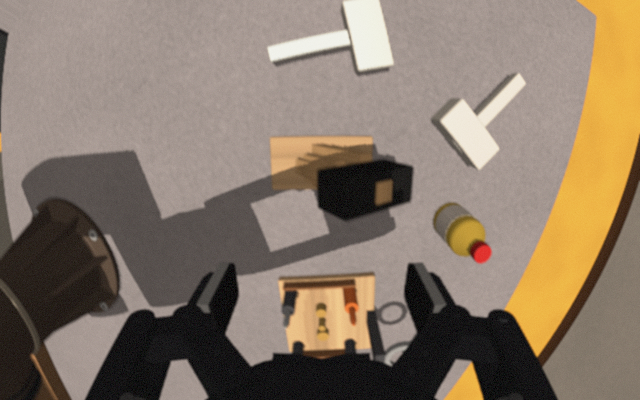

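View pics/w3.png

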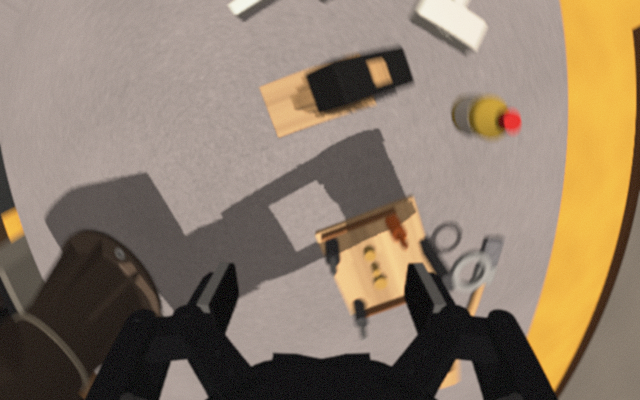

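```bash
python3 -m crank '[[[0.3,-1,0],[0,0,0]],[[0.3,-1,0],[0,0,0]],[[0.3,-1,0],[0,0,0]],[[0.3,-1,0],[0,0,0]]]'; python3 snap.py w4;  python3 -m crank '[[[0,-1,0],[0,0,0]],[[0,-1,0],[0,0,0]],[[0,-1,0],[0,0,0]],[[0,-1,0],[0,0,0]]]'; python3 snap.py w5;  python3 -m crank '[[[-0.4,-1,-0.2],[0,0,0]],[[-0.4,-1,-0.2],[0,0,0]],[[-0.4,-1,-0.2],[0,0,0]],[[-0.4,-1,-0.2],[0,0,0]]]'; python3 snap.py w6
python3 - <<'E'
import cv2
def c(n,x0,y0,x1,y1,k,o):
    im=cv2.imread(f"pics/{n}.png");cv2.imwrite(f"pics/{o}.png",cv2.resize(im[y0:y1,x0:x1],None,fx=k,fy=k,interpolation=cv2.INTER_CUBIC))
c("w2",260,120,420,230,5,"w2m")
c("w3",250,30,410,140,5,"w3m")
E
```

```text
clock: 1.97
tool_pos: [0.5222, 0.1181, 0.3221]
eef_rot: [[-0.112, 0.0, 0.994], [-0.994, -0.001, -0.112], [0.001, -1.0, 0.0]]
contact_force: [-0.4, -0.2, 0.5]
width: 0.0856
clock: 2.35
tool_pos: [0.5211, 0.0193, 0.3221]
eef_rot: [[-0.111, -0.0, 0.994], [-0.994, -0.001, -0.111], [0.001, -1.0, -0.0]]
contact_force: [0.2, -0.1, -0.2]
width: 0.0852
clock: 2.73
tool_pos: [0.4794, -0.0803, 0.3013]
eef_rot: [[-0.111, -0.002, 0.994], [-0.994, -0.0, -0.111], [0.0, -1.0, -0.002]]
contact_force: [1.1, 0.6, -0.8]
width: 0.0851
```

View pics/w5.png

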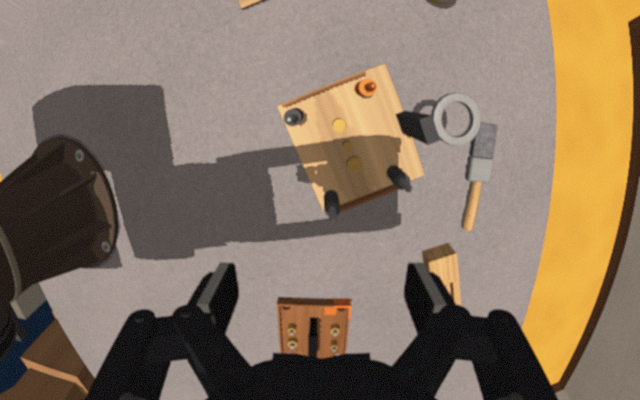

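View pics/w6.png

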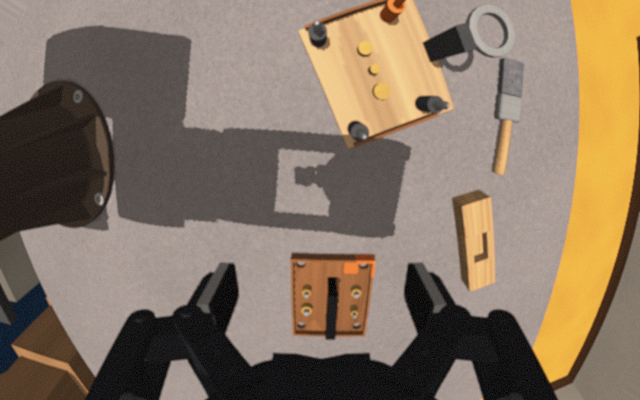

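View pics/w2m.png

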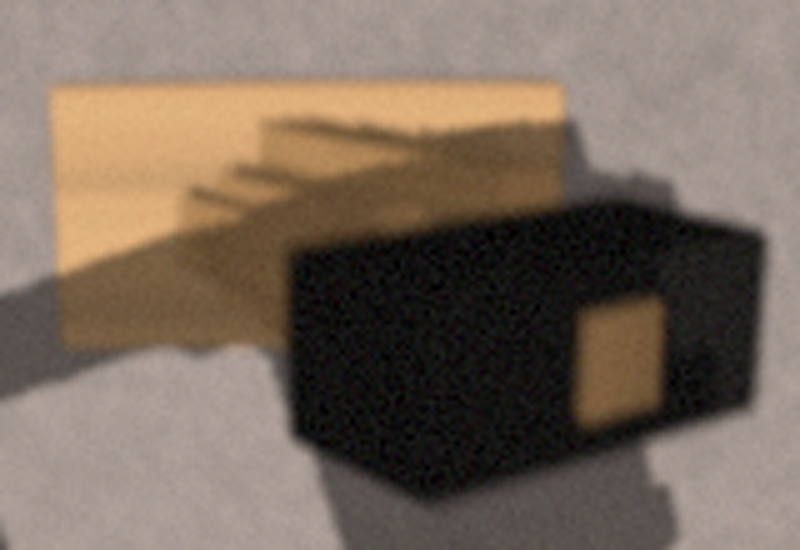

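View pics/w3m.png

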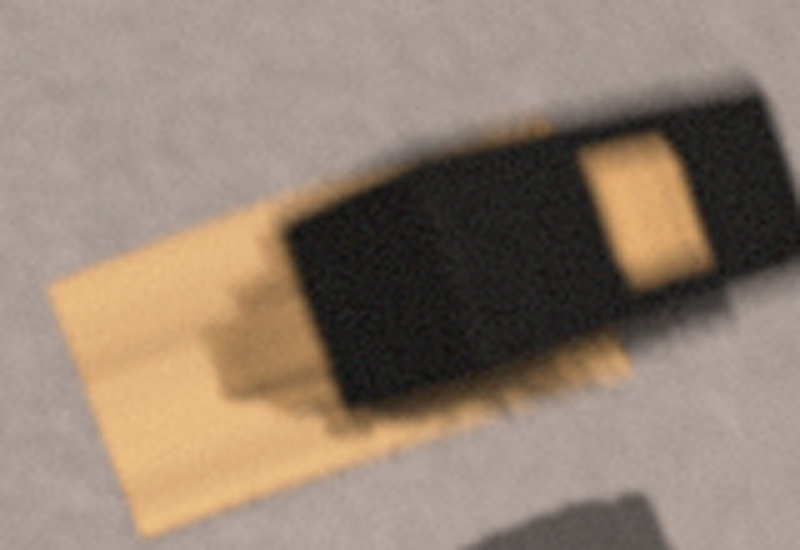

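Run:
```python
import cv2
def c(n,x0,y0,x1,y1,k,o):
    im=cv2.imread(f"pics/{n}.png");cv2.imwrite(f"pics/{o}.png",cv2.resize(im[y0:y1,x0:x1],None,fx=k,fy=k,interpolation=cv2.INTER_CUBIC))
c("w6",280,240,390,345,5,"w6t")
c("w6",290,0,530,160,3.3333333,"w6s")
c("w5",270,55,490,220,3.5,"w5s")
```

```text
(no output)
```

View pics/w6t.png

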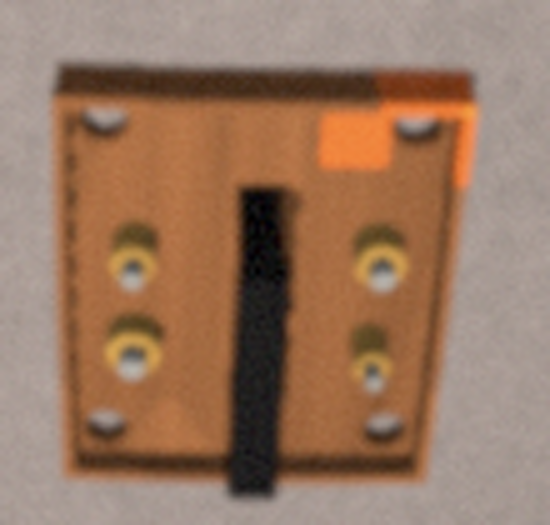

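View pics/w5s.png

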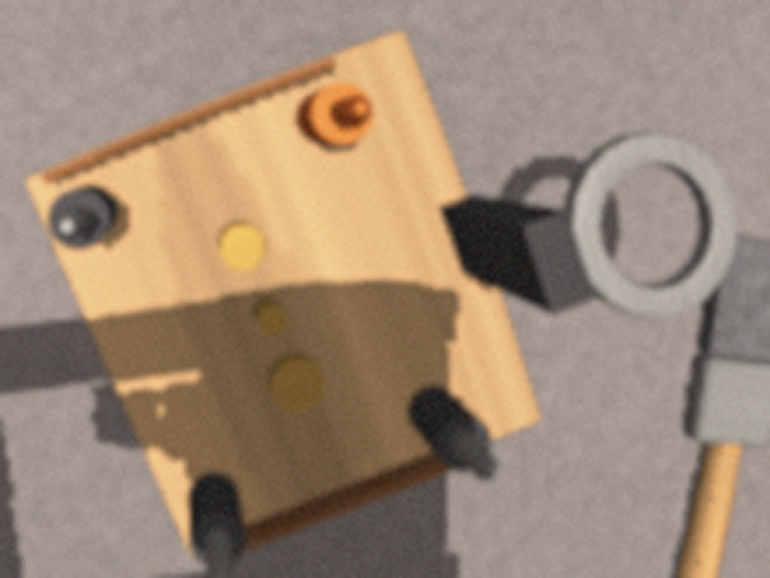

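View pics/w6s.png

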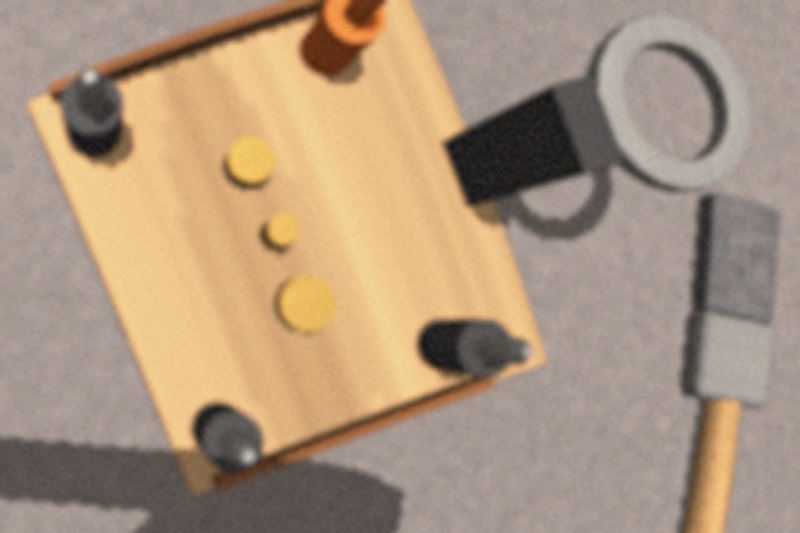

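```bash
cat > f2.py <<'E'
from h import *
import pickle
T=imaging.camera_params("top");S=imaging.camera_params("side")
L=lambda n:pickle.load(open(f"pics/{n}.pkl","rb"))
w5,w6=L("w5"),L("w6")
pin=np.array([[.05,.065,.11],[.05,-.065,.11],[-.05,-.065,.11],[-.05,.065,.11]]);ring=[.125,0,.13]
oT=(T,0,np.array([ring]),un([[160.5,181]],4,(270,130)))
oS=(S,0,np.vstack([pin,ring]),un([[458,370],[412,238],[583,223],[645,354],[294,286]],5,(240,140)))
o5=(w5,1,np.array([pin[0],pin[3],pin[1],ring]),un([[358,104],[67,225],[486,468],[653,225]],3.5,(270,55)))
o6=(w6,1,np.array([pin[3],pin[1],pin[2],ring]),un([[90,75],[526,351],[246,458],[672,102]],3.33333,(290,0)))
for nm,o in (("TS",[oT,oS]),("w",[o5,o6]),("all",[oT,oS,o5,o6])):
    x,r=fit(o,[.55,.03,0,.28]); print("stand",nm,x,np.degrees(x[3]))
print(r)
mr=np.array([[.065,.08,.022],[.065,-.08,.022],[-.065,-.08,.022],[-.065,.08,.022]])
hb=np.array([[-.008,-.045,.067],[.008,-.045,.067]])
tT=(T,0,mr,un([[556,391],[762,425],[745,592],[534,562]],4,(270,130)))
tS=(S,0,mr,un([[565,165],[600,66],[770,84],[750,195]],5,(240,140)))
t6=(w6,1,np.vstack([mr,hb]),un([[478,102],[425,478],[68,480],[52,100],[230,495],[273,495]],5,(280,240)))
for nm,o in (("TS",[tT,tS]),("w",[t6]),("all",[tT,tS,t6])):
    x,r=fit(o,[.47,-.31,0,-.14]); print("tray",nm,x,np.degrees(x[3]))
print(r)
E
python3 f2.py
```

```text
stand TS [ 0.559   0.0344 -0.002   0.2797] 16.026535588664572
stand w [ 0.5598  0.0374 -0.0033  0.2812] 16.10927608702941
stand all [ 0.5593  0.0373 -0.0014  0.2807] 16.084825646444216
[array([[-0.9746, -0.1826],
       [-0.285 ,  1.1586],
       [-0.2178,  0.3672],
       [-0.0986,  0.0708],
       [ 0.0166,  0.274 ],
       [-0.2327,  0.2897],
       [ 0.2689,  1.0466],
       [-0.4628,  0.05  ],
       [ 1.1051,  1.4624],
       [ 0.6308,  0.0994],
       [-0.9579,  0.461 ],
       [-0.6014, -0.0386],
       [-0.3711, -1.0544],
       [ 0.5661, -0.4684]])]
tray TS [ 0.4695 -0.3117  0.0014 -0.1389] -7.956635682774835
tray w [ 0.4701 -0.3133 -0.0043 -0.1304] -7.473155506115078
tray all [ 0.4701 -0.3119 -0.0015 -0.133 ] -7.62229348387875
[array([[-0.2853,  0.3013],
       [-0.7973, -0.3573],
       [-0.3447, -0.0164],
       [ 0.5165, -0.4847],
       [-0.8569,  1.7094],
       [-0.6315,  0.1838],
       [ 0.1525,  0.5719],
       [ 0.2052,  0.4451],
       [-0.6805,  0.3694],
       [ 0.2388,  0.5844],
       [-0.5789, -0.4604],
       [ 0.0011, -0.4785],
       [-0.3558,  0.9553],
       [ 0.9665,  1.0272]])]
```

```bash
python3 -m crank '[[[-0.1,-1,-0.2],[0,0,-0.007]],[[-0.1,-1,-0.2],[0,0,-0.007]],[[-0.1,-1,-0.2],[0,0,-0.007]],[[-0.1,-1,-0.2],[0,0,-0.007]]]';  python3 -m crank '[[[0,-1,-0.5],[0,0,0]],[[0,-1,-0.5],[0,0,0]],[[0,-1,-0.5],[0,0,0]],[[0,-1,-0.5],[0,0,0]]]';  python3 -m crank '[[[0,-0.3,-0.6],[0,0,0]],[[0,-0.3,-0.6],[0,0,0]],[[0,-0.3,-0.6],[0,0,0]],[[0,-0.3,-0.6],[0,0,0]]]' ; python3 snap.py w7
python3 - <<'E'
from h import *;import pickle
P=pickle.load(open("pics/w7.pkl","rb"));
from bench import sensors
s=sensors.sense();print(s["tool_pos"],s["eef_rot"])
im=cv2.imread("pics/w7.png")
# predicted tray points
m=np.array([[.008,.045,.067],[-.008,.045,.067],[-.008,-.045,.067],[.008,-.045,.067],[.065,.08,.022],[.065,-.08,.022],[-.065,-.08,.022],[-.065,.08,.022]])
for u in proj(P,m@rz(np.radians(-7.62)).T+[.4701,-.3119,-.0015*0],True): cv2.drawMarker(im,tuple(int(round(v)) for v in u),(0,255,0),0,8,1)
cv2.imwrite("pics/w7o.png",im)
E
```

```text
clock: 3.12
tool_pos: [0.4718, -0.1801, 0.2815]
eef_rot: [[-0.133, -0.001, 0.991], [-0.991, -0.0, -0.133], [0.0, -1.0, -0.0]]
contact_force: [0.4, 0.9, 0.8]
width: 0.0856
clock: 3.45
tool_pos: [0.472, -0.2804, 0.23]
eef_rot: [[-0.133, -0.002, 0.991], [-0.991, 0.001, -0.133], [-0.001, -1.0, -0.002]]
contact_force: [-1.9, 0.3, -1.0]
width: 0.0856
clock: 3.78
tool_pos: [0.4718, -0.3069, 0.1717]
eef_rot: [[-0.131, -0.002, 0.991], [-0.991, 0.002, -0.131], [-0.002, -1.0, -0.002]]
contact_force: [-0.7, 0.0, 0.5]
width: 0.0851
[ 0.4723 -0.3072  0.1728] [[-0.131  -0.0002  0.9914]
 [-0.9914  0.0006 -0.131 ]
 [-0.0006 -1.     -0.0002]]
```

View pics/w7o.png

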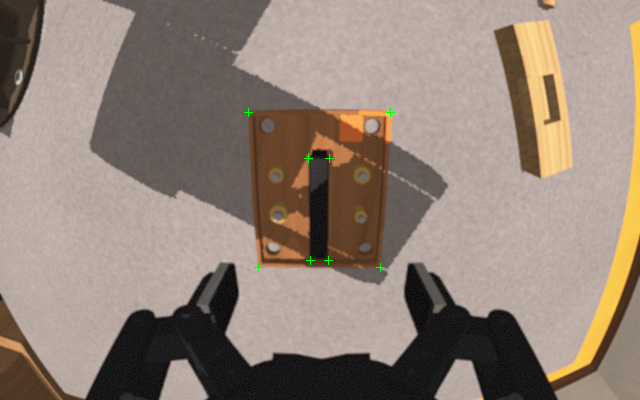

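```bash
python3 -m crank '[[[-0.02,-0.05,-0.4],[0,0,0]],[[-0.02,-0.05,-0.7],[0,0,0]],[[-0.02,-0.05,-0.9],[0,0,0]],[[-0.02,-0.05,-0.9],[0,0,0]]]';  python3 -m crank '[[[0,0,-0.15],[0,0,0]],[[0,0,-0.28],[0,0,0]],[[0,0,-0.28],[0,0,0]]]'; python3 -m crank '[[[0,0,0],[0,0,0]],[[0,0,0],[0,0,0]],[[0,0,0],[0,0,0]],[[0,0,0],[0,0,0]],[[0,0,0],[0,0,0]],[[0,0,0],[0,0,0]],[[0,0,0],[0,0,0]],[[0,0,0],[0,0,0]]]' 1 80;python3 snap.py w8; python3 -c "
from bench import sensors
s=sensors.sense();print(s['tool_pos'],s['width'],s['contact_force'],s['ft_torque'])"
```

```text
clock: 4.17
tool_pos: [0.4689, -0.3117, 0.0806]
eef_rot: [[-0.131, -0.002, 0.991], [-0.991, 0.002, -0.131], [-0.002, -1.0, -0.003]]
contact_force: [-0.6, 0.4, 0.5]
width: 0.0857
clock: 4.42
tool_pos: [0.4701, -0.313, 0.0549]
eef_rot: [[-0.131, 0.0, 0.991], [-0.991, 0.0, -0.131], [-0.0, -1.0, 0.0]]
contact_force: [-1.0, 1.0, 0.6]
width: 0.0859
clock: 5.08
tool_pos: [0.4694, -0.3139, 0.055]
eef_rot: [[-0.132, 0.0, 0.991], [-0.991, -0.0, -0.132], [0.0, -1.0, 0.0]]
contact_force: [-2.0, 3.1, 13.5]
width: 0.0145
[ 0.46938095 -0.31387065  0.05498436] 0.014408991445811085 [-2.56437624  2.56753134 13.13918692] [ 0.33819076  0.33808331 -0.04244864]
```

View pics/w8.png

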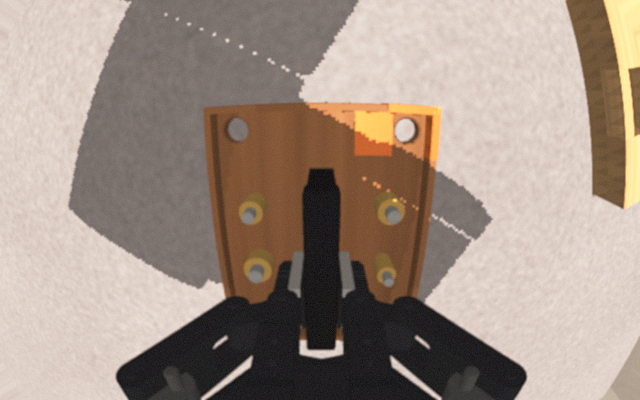

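```bash
python3 -m crank '[[[0,0,0.15],[0,0,0]],[[0,0,0.4],[0,0,0]],[[0,0,0.7],[0,0,0]],[[0,0,1],[0,0,0]],[[0,0,1],[0,0,0]],[[0,0,1],[0,0,0]]]'; python3 -m crank '[[[0,0,0.3],[0,0,0]],[[0,0,0.6],[0,0,0]],[[0,0,0.7],[0,0,0]],[[0,0,0.7],[0,0,0]],[[0,0,0.7],[0,0,0]],[[0,0,0.7],[0,0,0]]]'; python3 snap.py w9;python3 -c "
from bench import sensors
s=sensors.sense();print(s['tool_pos'],s['width'],s['contact_force'],s['ft_torque'])
from bench import imaging;import cv2
for n in ('top','side'): cv2.imwrite(f'pics/{n}9.png',imaging.get_image(n)[:,:,::-1])"
```

```text
clock: 5.63
tool_pos: [0.4699, -0.3143, 0.1555]
eef_rot: [[-0.132, 0.002, 0.991], [-0.991, -0.002, -0.132], [0.001, -1.0, 0.002]]
contact_force: [-0.1, -0.3, -6.4]
width: 0.0144
clock: 6.13
tool_pos: [0.4684, -0.3131, 0.2221]
eef_rot: [[-0.132, -0.002, 0.991], [-0.991, 0.002, -0.132], [-0.002, -1.0, -0.003]]
contact_force: [-0.7, 0.7, -4.8]
width: 0.0145
[ 0.46841981 -0.31313515  0.22215344] 0.014580769029903184 [ 0.43604844 -0.11801157 -5.0897207 ] [-0.01453242  0.01423573  0.01311219]
```

View pics/w9.png

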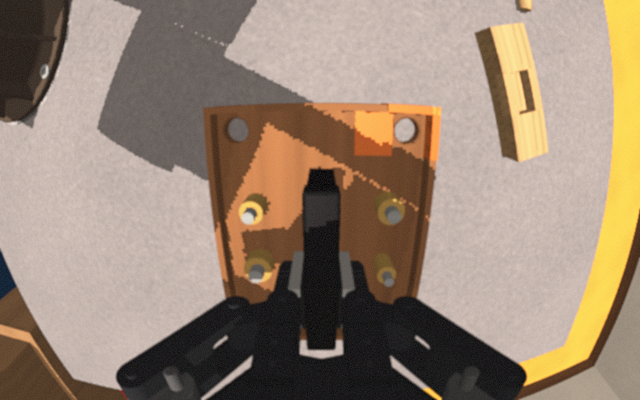

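View pics/side9.png

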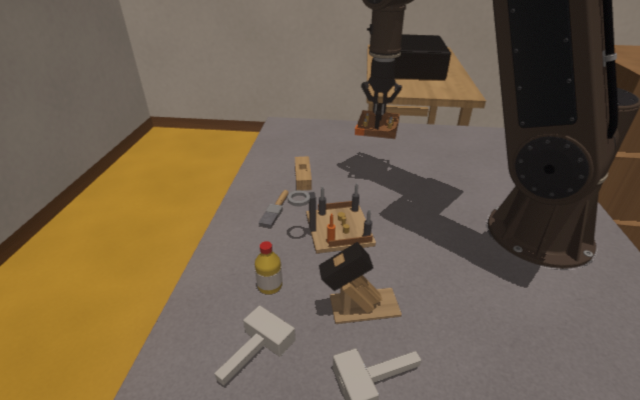

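Run:
```python
import cv2
im=cv2.imread("pics/w9.png");cv2.imwrite("pics/w9c.png",cv2.resize(im[90:230,195:455],None,fx=3,fy=3,interpolation=cv2.INTER_CUBIC))
```

```text
(no output)
```

View pics/w9c.png

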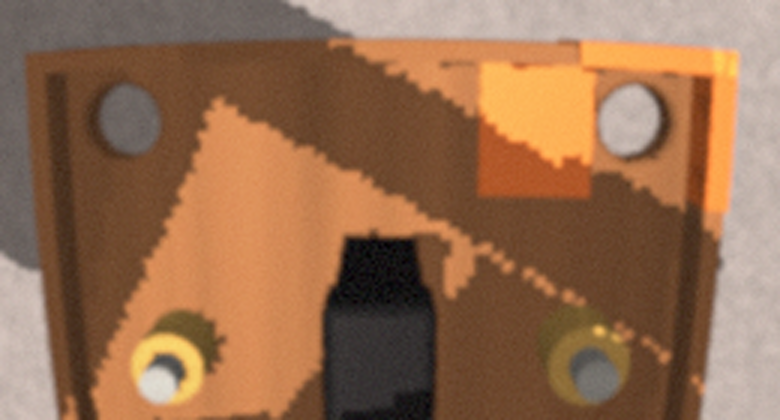

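Run:
```python
from h import *;import pickle
P=pickle.load(open("pics/w9.pkl","rb"))
m=np.array([[-.065,.08,.022],[.065,.08,.022],[-.008,.045,.067],[.008,.045,.067]])
u=un([[26,52],[738,52],[325,300],[436,300]],3,(195,90))
for mm,uu in ((m,u),(m[:2],u[:2])):
  x,r=fit([(P,1,mm,uu)],[.47,-.31,.167,-.14]); print(x,np.degrees(x[3]));print(r)
# fixed z test for holes at various depth
for z in (0,.005,.008): print(z,(proj(P,np.array([[-.05,.065,z],[.05,.065,z]])@rz(x[3]).T+x[:3],True)-[195,90]+.5)*3-.5)
```

```text
[ 0.47   -0.3097  0.1666 -0.1331] -7.626920718406818
[array([[ 0.3191, -0.5303],
       [-0.7899, -0.3548],
       [-0.841 ,  0.3034],
       [ 1.5984,  0.3313]])]
[ 0.4702 -0.3099  0.1675 -0.1322] -7.574047476423136
[array([[-0.,  0.],
       [-0.,  0.]])]
0 [[136.802  116.3369]
 [627.0796 116.3049]]
0.005 [[130.4972 118.7854]
 [633.4588 118.7554]]
0.008 [[126.5597 120.3202]
 [637.4425 120.2914]]
```

```bash
python3 -m crank '[[[0.08,0.3,0],[0,0,0.01]],[[0.15,0.6,0],[0,0,0.02]],[[0.25,0.95,0],[0,0,0.033]],[[0.25,1,0],[0,0,0.033]]]'; python3 -m crank '[[[0.08,0.35,0],[0,0,0.01]],[[0.15,0.7,0],[0,0,0.02]],[[0.25,1,0],[0,0,0.033]],[[0.25,1,0],[0,0,0.033]]]'; python3 -m crank '[[[0.08,0.35,0],[0,0,0.01]],[[0.15,0.7,0],[0,0,0.02]],[[0.2,0.9,0],[0,0,0.033]],[[0.25,1,0],[0,0,0.033]]]'; python3 -m crank '[[[0.08,0.2,0],[0,0,0.01]],[[0.15,0.35,-0.1],[0,0,0.033]],[[0.16,0.47,-0.2],[0,0,0.033]],[[0.16,0.47,-0.25],[0,0,0.033]],[[0.16,0.47,-0.25],[0,0,0.033]],[[0.16,0.47,-0.25],[0,0,0.033]]]'; python3 snap.py w10;  python3 -c "
from bench import sensors
import math
s=sensors.sense();print(s['tool_pos'],s['eef_rot'],s['joints'])
from bench import imaging;import cv2
for n in ('top','side'): cv2.imwrite(f'pics/{n}10.png',imaging.get_image(n)[:,:,::-1])"
```

```text
clock: 6.62
tool_pos: [0.4947, -0.2095, 0.2234]
eef_rot: [[-0.025, -0.001, 1.0], [-1.0, 0.002, -0.025], [-0.002, -1.0, -0.001]]
contact_force: [-1.2, 0.6, -5.5]
width: 0.0141
clock: 6.95
tool_pos: [0.52, -0.1093, 0.2236]
eef_rot: [[0.08, -0.001, 0.997], [-0.997, 0.002, 0.08], [-0.002, -1.0, -0.0]]
contact_force: [-0.9, 1.0, -6.1]
width: 0.0145
clock: 7.28
tool_pos: [0.5441, -0.0113, 0.2235]
eef_rot: [[0.182, -0.001, 0.983], [-0.983, 0.001, 0.182], [-0.001, -1.0, -0.001]]
contact_force: [-0.0, 0.2, -4.7]
width: 0.0145
clock: 7.78
tool_pos: [0.5596, 0.0326, 0.1986]
eef_rot: [[0.277, -0.002, 0.961], [-0.961, -0.0, 0.277], [-0.0, -1.0, -0.002]]
contact_force: [0.1, -0.7, -4.4]
width: 0.0141
[0.55994659 0.03247366 0.1990465 ] [[ 2.76932891e-01 -8.36183300e-04  9.60888898e-01]
 [-9.60889262e-01 -2.50101748e-04  2.76932778e-01]
 [ 8.75342884e-06 -9.99999619e-01 -8.72740954e-04]] [ 2.31496208e-01  2.32828487e+01  1.05875376e+02 -1.82181658e-02
  5.08897436e+01 -1.58342404e+01]
```

View pics/w10.png

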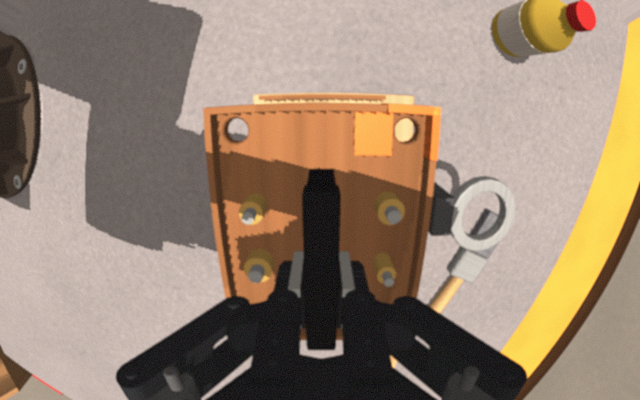

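View pics/side10.png

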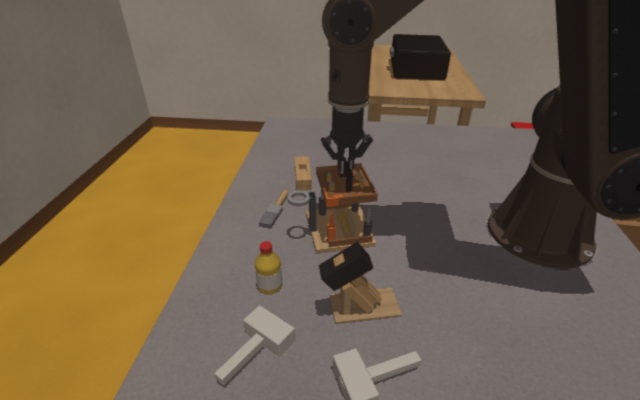

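```bash
python3 -m crank '[[[0,0,-0.12],[0,0,0]],[[0,0,-0.24],[0,0,0]],[[0,0,-0.24],[0,0,0]],[[0,0,-0.24],[0,0,0]]]'; python3 snap.py w11;  python3 -c "
from bench import sensors
s=sensors.sense();print(s['tool_pos'],s['eef_rot'][:,2])
from bench import imaging;import cv2
I={}
for n in ('top','side'): I[n]=imaging.get_image(n)[:,:,::-1];cv2.imwrite(f'pics/{n}11.png',I[n])
I['w']=cv2.imread('pics/w11.png')
def c(n,x0,y0,x1,y1,k): cv2.imwrite(f'pics/{n}11c.png',cv2.resize(I[n][y0:y1,x0:x1],None,fx=k,fy=k,interpolation=cv2.INTER_CUBIC))
c('side',295,150,395,260,5);c('top',270,160,370,260,5);c('w',195,80,525,280,2.4)
"
```

```text
clock: 8.27
tool_pos: [0.56, 0.0328, 0.1754]
eef_rot: [[0.278, -0.001, 0.961], [-0.961, -0.0, 0.278], [-0.0, -1.0, -0.001]]
contact_force: [1.0, -0.3, -5.0]
width: 0.0142
[0.56047438 0.03285    0.17582219] [9.60590143e-01 2.77968582e-01 2.10294483e-04]
```

View pics/side11c.png

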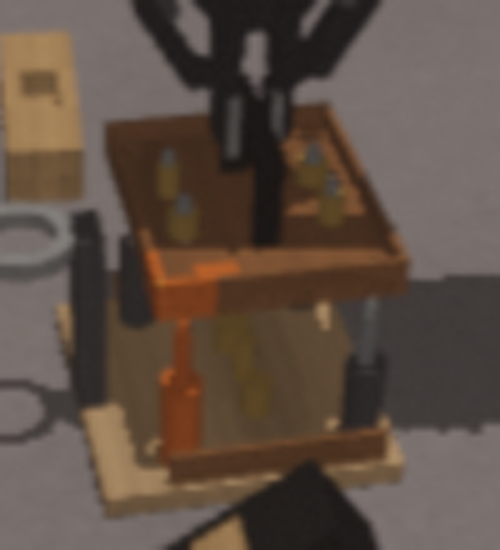

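View pics/top11c.png

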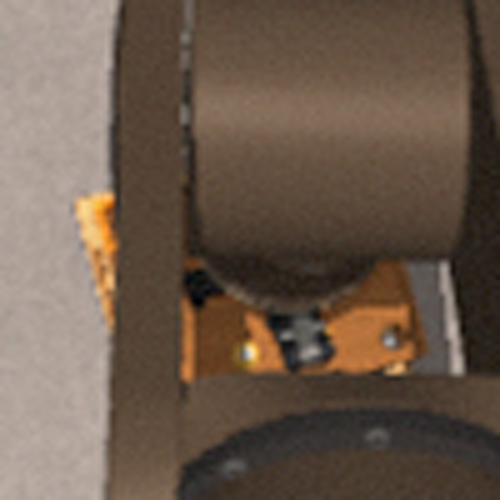

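View pics/w11c.png

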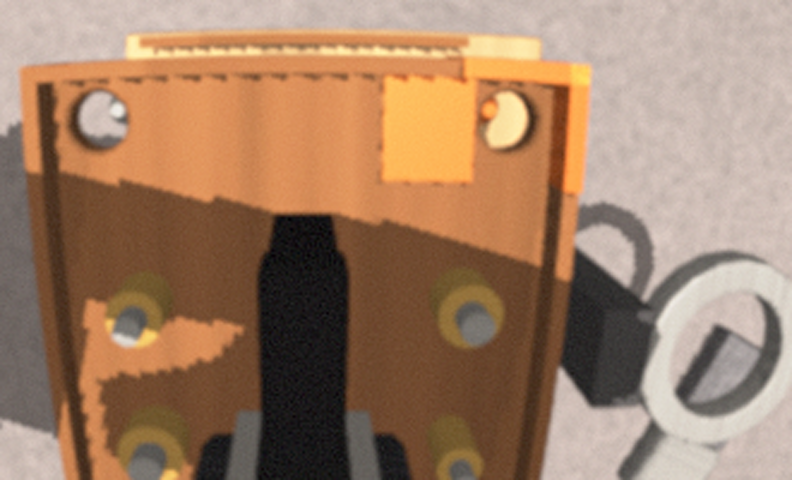

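```bash
cat > bp.py <<'E'
from h import *
def bp(P,u,z):  # fisheye pixel to world at height z
    K=P["intrinsics"]; d=(np.array(u)-[K[0,2],K[1,2]])/K[0,0]; th=np.hypot(*d)
    c=np.array([*(d/th*np.sin(th)),np.cos(th)]); R=np.array(P["R"]); C=-R.T@np.array(P["t"]); w=R.T@c
    return C+w*(z-C[2])/w[2]
E
python3 - <<'E'
from bp import *;import pickle
P=pickle.load(open("pics/w11.pkl","rb"))
tips=un([[120,108],[488,110]],2.4,(195,80))
pw=[bp(P,t,.11) for t in tips]; print("pins",pw)
# tray pose from this image corners, and handle
m=np.array([[-.065,.08,.022],[.065,.08,.022]]); u=un([[21,68],[590,66]],2.4,(195,80))
x,r=fit([(P,1,m,u)],[.56,.037,.12,.28]);print("tray",x,np.degrees(x[3]))
h=np.array([[-.05,.065,0],[.05,.065,0]])@rz(x[3]).T+x[:3]; print("holes",h)
# hole centres at mid depth
for z,uu in ((.0055,None),):
    hw=[bp(P,un(q,2.4,(195,80)),x[2]+z) for q in ([101.5,120],[506,120])]; print("holes seen",hw)
R=rz(x[3])
for p,q,g in zip(pw,h,hw): print("pin-hole in tray frame mm:",((p-q)@R)[:2]*1e3,((p-g)@R)[:2]*1e3)
E
```

```text
pins [array([0.4943, 0.086 , 0.11  ]), array([0.5893, 0.1129, 0.11  ])]
tray [0.5609 0.0358 0.1205 0.2852] 16.340662308155792
holes [[0.4946 0.0841 0.1205]
 [0.5905 0.1123 0.1205]]
holes seen [array([0.4938, 0.0842, 0.126 ]), array([0.5903, 0.1121, 0.126 ])]
pin-hole in tray frame mm: [0.2433 1.8704] [0.9269 1.5641]
pin-hole in tray frame mm: [-1.0151  0.9247] [-0.7279  1.0334]
```

Run:
```python
from h import *
S=imaging.camera_params("side")
mr=np.array([[.065,.08,.022],[.065,-.08,.022],[-.065,-.08,.022],[-.065,.08,.022]])
x,r=fit([(S,0,mr,un([[155,283],[106,122],[329,104],[408,260]],5,(295,150)))],[.56,.035,.12,.28]);print(x,np.degrees(x[3]),r)
pin=np.array([[.05,.065,.11],[.05,-.065,.11],[-.05,-.065,.11],[-.05,.065,.11]]);ring=[.125,0,.13]
oS=(S,0,np.vstack([pin,ring]),un([[458,370],[412,238],[583,223],[645,354],[294,286]],5,(240,140)))
x,r=fit([oS],[.56,.035,.0,.28]);print(x,np.degrees(x[3]))
```

```text
[0.5607 0.0273 0.1175 0.2678] 15.344301598909139 [array([[ 0.1332,  0.2593],
       [ 0.0227, -0.0933],
       [ 0.0767, -0.2014],
       [-0.2287,  0.0022]])]
[ 0.5592  0.0311 -0.0043  0.2788] 15.976881926380951
```

```bash
python3 -m crank '[[[-0.01,0.016,0],[0,0,0]],[[-0.01,0.016,-0.06],[0,0,0]],[[-0.01,0.016,-0.12],[0,0,0]],[[-0.01,0.016,-0.12],[0,0,0]],[[-0.01,0.016,-0.12],[0,0,0]]]'; python3 snap.py w12;  python3 -c "
from bench import sensors
s=sensors.sense();print(s['tool_pos'],s['contact_force'],s['ft_torque'])
from bench import imaging;import cv2
I={}
for n in ('side',): I[n]=imaging.get_image(n)[:,:,::-1]
I['w']=cv2.imread('pics/w12.png')
def c(n,x0,y0,x1,y1,k): cv2.imwrite(f'pics/{n}12c.png',cv2.resize(I[n][y0:y1,x0:x1],None,fx=k,fy=k,interpolation=cv2.INTER_CUBIC))
c('side',295,150,395,260,5);c('w',195,80,455,180,3)
"
```

```text
clock: 8.83
tool_pos: [0.5589, 0.0348, 0.1627]
eef_rot: [[0.279, -0.001, 0.96], [-0.96, -0.0, 0.279], [-0.0, -1.0, -0.001]]
contact_force: [-0.1, 0.3, -6.0]
width: 0.0143
[0.5591565  0.03481313 0.16300377] [ 0.11126644  0.30519052 -5.24793821] [-0.00795251  0.04414413 -0.00444269]
```

View pics/w12c.png

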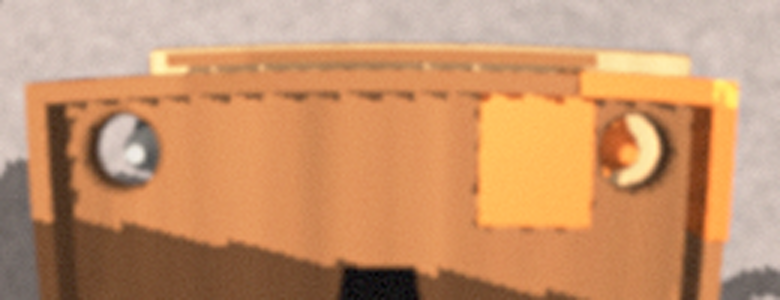

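View pics/side12c.png

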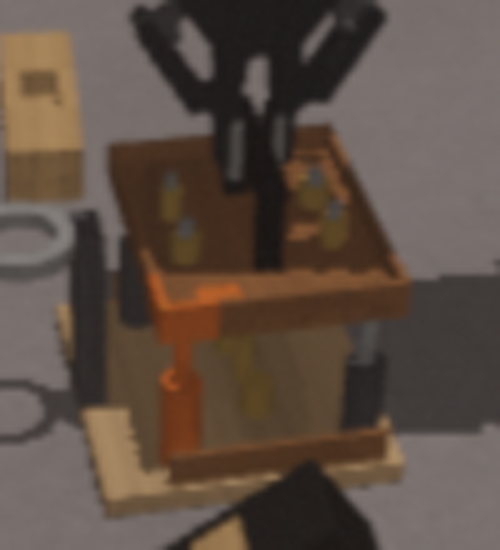

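```bash
python3 -m crank '[[[0,-0.007,0],[0,0,0]],[[0,-0.007,-0.05],[0,0,0]],[[0,-0.007,-0.1],[0,0,0]],[[0,-0.007,-0.1],[0,0,0]],[[0,-0.007,-0.1],[0,0,0]]]'; python3 snap.py w13;  python3 -c "
from bench import sensors
s=sensors.sense();print(s['tool_pos'],s['contact_force'],s['ft_torque'])
from bench import imaging;import cv2
I={}
for n in ('side',): I[n]=imaging.get_image(n)[:,:,::-1]
I['w']=cv2.imread('pics/w13.png')
def c(n,x0,y0,x1,y1,k): cv2.imwrite(f'pics/{n}13c.png',cv2.resize(I[n][y0:y1,x0:x1],None,fx=k,fy=k,interpolation=cv2.INTER_CUBIC))
c('side',295,150,395,260,5);c('w',195,80,455,180,3)
"
```

```text
clock: 9.35
tool_pos: [0.559, 0.0341, 0.1528]
eef_rot: [[0.279, -0.001, 0.96], [-0.96, 0.0, 0.279], [-0.0, -1.0, -0.001]]
contact_force: [-0.4, 0.1, -6.3]
width: 0.0146
[0.559169   0.03409596 0.15303701] [ 4.75126608e-03 -1.61254434e-01 -5.03595638e+00] [-0.0204581  -0.01126717 -0.03843627]
```

View pics/w13c.png

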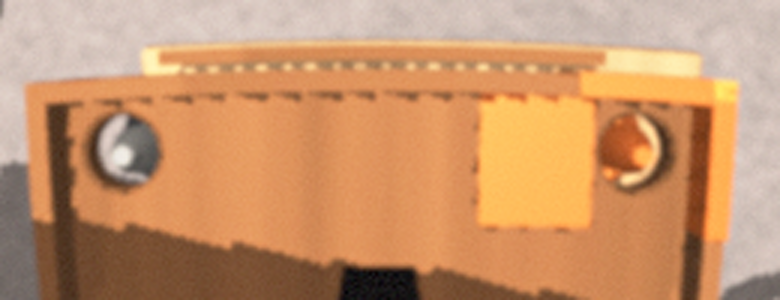

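View pics/side13c.png

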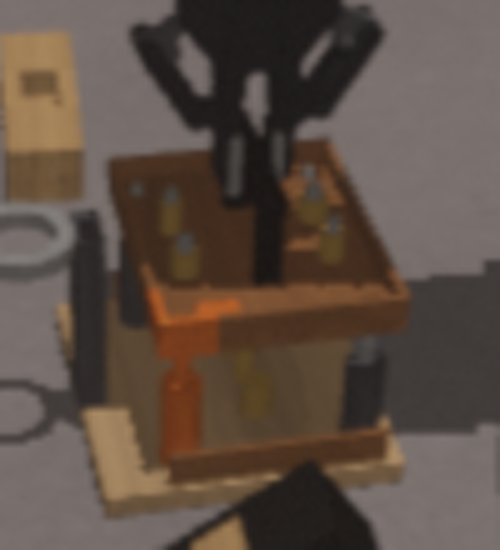

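```bash
python3 -m crank '[[[0,0,-0.05],[0,0,0]],[[0,0,-0.1],[0,0,0]],[[0,0,-0.15],[0,0,0]],[[0,0,-0.15],[0,0,0]]]'; python3 -m crank '[[[0,0,-0.03],[0,0,0]],[[0,0,-0.06],[0,0,0]],[[0,0,-0.09],[0,0,0]],[[0,0,-0.09],[0,0,0]]]'
```

```text
clock: 9.78
tool_pos: [0.5586, 0.0341, 0.1371]
eef_rot: [[0.279, -0.002, 0.96], [-0.96, -0.0, 0.279], [-0.0, -1.0, -0.002]]
contact_force: [0.1, -0.1, -5.5]
width: 0.0145
clock: 10.12
tool_pos: [0.559, 0.0341, 0.1287]
eef_rot: [[0.279, -0.001, 0.96], [-0.96, -0.0, 0.279], [-0.0, -1.0, -0.001]]
contact_force: [-0.2, -0.9, -5.0]
width: 0.0142
```

```bash
python3 -m crank '[[[0,0,-0.01],[0,0,0]],[[0,0,-0.02],[0,0,0]],[[0,0,-0.02],[0,0,0]]]'; python3 -m crank '[[[0,0,-0.01],[0,0,0]],[[0,0,-0.015],[0,0,0]],[[0,0,-0.015],[0,0,0]]]'
```

```text
clock: 10.37
tool_pos: [0.5593, 0.0341, 0.1272]
eef_rot: [[0.279, -0.0, 0.96], [-0.96, 0.0, 0.279], [-0.0, -1.0, -0.0]]
contact_force: [0.0, 0.8, -5.1]
width: 0.0144
clock: 10.62
tool_pos: [0.5593, 0.0341, 0.1257]
eef_rot: [[0.279, -0.0, 0.96], [-0.96, 0.0, 0.279], [-0.0, -1.0, -0.0]]
contact_force: [0.1, 0.9, -5.2]
width: 0.0144
```

```bash
python3 -m crank '[[[0,0,-0.01],[0,0,0]],[[0,0,-0.01],[0,0,0]]]'; python3 -m crank '[[[0,0,-0.01],[0,0,0]],[[0,0,-0.01],[0,0,0]]]'
```

```text
clock: 10.78
tool_pos: [0.5594, 0.0341, 0.125]
eef_rot: [[0.279, 0.0, 0.96], [-0.96, -0.0, 0.279], [0.0, -1.0, 0.0]]
contact_force: [-1.5, -0.2, -0.6]
width: 0.0145
clock: 10.95
tool_pos: [0.5595, 0.0341, 0.125]
eef_rot: [[0.279, 0.001, 0.96], [-0.96, -0.0, 0.279], [0.0, -1.0, 0.001]]
contact_force: [-7.7, -0.4, 20.1]
width: 0.0145
```

```bash
python3 -c "
from bench import imaging;import cv2
I={}
for n in ('side',): I[n]=imaging.get_image(n)[:,:,::-1]
def c(n,x0,y0,x1,y1,k): cv2.imwrite(f'pics/{n}14c.png',cv2.resize(I[n][y0:y1,x0:x1],None,fx=k,fy=k,interpolation=cv2.INTER_CUBIC))
c('side',295,150,395,260,5)"; python3 snap.py w14
python3 -m crank '[[[0,0,0.01],[0,0,0]],[[0,0,0.01],[0,0,0]]]'
```

```text
clock: 11.22
tool_pos: [0.5595, 0.0341, 0.1251]
eef_rot: [[0.279, 0.001, 0.96], [-0.96, 0.0, 0.279], [0.0, -1.0, 0.001]]
contact_force: [-0.3, 0.2, 2.8]
width: 0.0142
```

View pics/side14c.png

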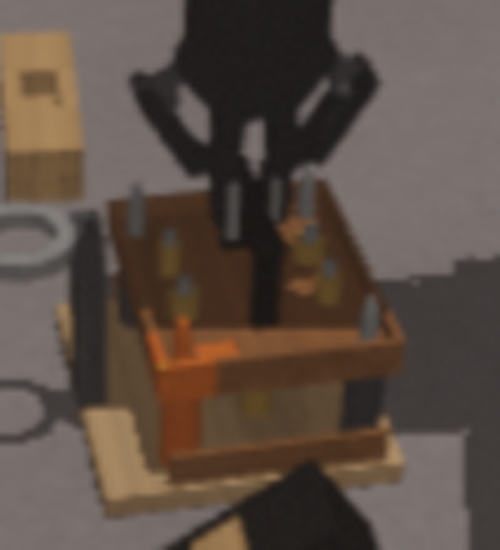

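View pics/w14.png

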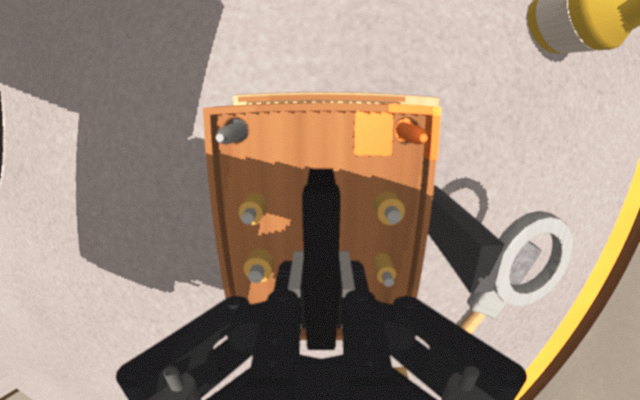

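```bash
python3 -m crank '[[[0,0,0],[0,0,0]],[[0,0,0],[0,0,0]],[[0,0,0],[0,0,0]],[[0,0,0],[0,0,0]],[[0,0,0],[0,0,0]],[[0,0,0],[0,0,0]]]' 0; python3 -m crank '[[[0,0,0.3],[0,0,0]],[[0,0,0.7],[0,0,0]],[[0,0,1],[0,0,0]],[[0,0,1],[0,0,0]]]'; python3 -m crank '[[[0,0,0.4],[0,0,0]],[[0,0,0.8],[0,0,0]],[[0,0,1],[0,0,0]],[[0,0,1],[0,0,0]]]'; python3 -c "
from bench import imaging;import cv2
I={}
for n in ('side','top'): I[n]=imaging.get_image(n)[:,:,::-1]
def c(n,x0,y0,x1,y1,k): cv2.imwrite(f'pics/{n}15c.png',cv2.resize(I[n][y0:y1,x0:x1],None,fx=k,fy=k,interpolation=cv2.INTER_CUBIC))
c('side',280,150,410,330,3.3)"; python3 snap.py w15
```

```text
clock: 11.72
tool_pos: [0.5594, 0.0341, 0.1248]
eef_rot: [[0.279, 0.0, 0.96], [-0.96, 0.0, 0.279], [-0.0, -1.0, 0.0]]
contact_force: [0.7, -0.7, -0.3]
width: 0.0847
clock: 12.05
tool_pos: [0.5622, 0.0341, 0.2306]
eef_rot: [[0.279, 0.008, 0.96], [-0.96, 0.0, 0.279], [0.002, -1.0, 0.008]]
contact_force: [1.4, 0.3, 0.4]
width: 0.0853
clock: 12.38
tool_pos: [0.5614, 0.0341, 0.3298]
eef_rot: [[0.279, 0.007, 0.96], [-0.96, 0.0, 0.279], [0.002, -1.0, 0.007]]
contact_force: [-0.1, 0.4, -0.1]
width: 0.0853
```

View pics/side15c.png

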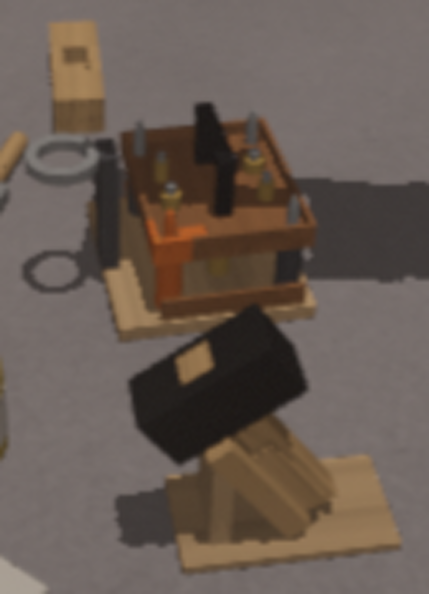

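View pics/w15.png

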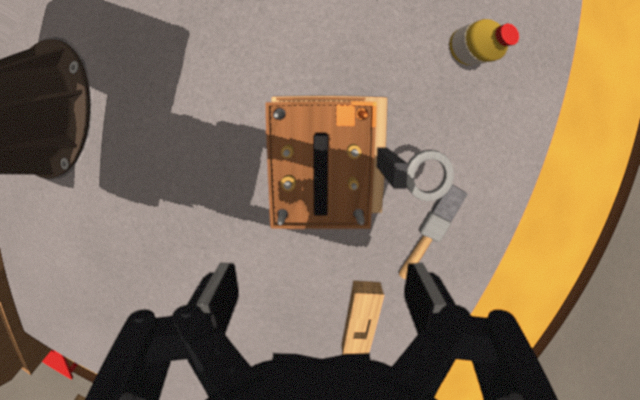

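```bash
cat > mal.py <<'E'
from h import *;import pickle
L=lambda n:pickle.load(open(f"pics/{n}.pkl","rb"))
T=imaging.camera_params("top");S=imaging.camera_params("side");w2=L("w2")
a=np.radians(35);Rt=np.array([[np.cos(a),0,np.sin(a)],[0,1,0],[-np.sin(a),0,np.cos(a)]])
M=lambda l:np.array(l,float)/1e3@Rt.T
oT=(T,0,M([[50,22,50],[50,-22,50],[-50,22,0],[-50,-22,0],[0,0,50]]),un([[278,252],[335,243],[300,397],[355,388],[307,294]],4,(140,140)))
oW=(w2,1,M([[-50,22,0],[-50,-22,0],[-50,-22,50],[50,-22,50],[50,22,50],[50,22,0],[0,0,50]]),un([[290,248],[293,437],[430,500],[750,408],[765,237],[640,200],[619,360]],5,(260,120)))
oS=(S,0,M([[50,-22,50],[-50,-22,50],[50,22,50],[-50,22,50],[50,22,0],[-50,22,0],[0,0,50]]),un([[148,180],[335,62],[160,245],[395,128],[222,300],[415,188],[246,150]],5,(290,230)))
if __name__=="__main__":
  for n,o in (("T",[oT]),("W",[oW]),("S",[oS]),("all",[oT,oW,oS])):
    x,r=fit(o,[.55,.33,.11,0]);print(n,x,np.degrees(x[3]))
  print(r)
E
python3 mal.py
```

```text
T [0.5378 0.3296 0.0561 0.215 ] 12.31921976170332
W [0.5346 0.3146 0.0964 0.2259] 12.9411582164029
S [0.5293 0.2837 0.0805 0.2474] 14.176869583931097
all [0.5309 0.3181 0.1112 0.2218] 12.70793469874656
[array([[-0.7023, -0.5062],
       [ 0.4395, -1.2793],
       [-0.9931,  0.938 ],
       [ 1.0944, -0.0144],
       [ 0.0828, -0.0602],
       [-2.2139, -1.4425],
       [-2.7948,  0.6461],
       [-0.8927,  2.897 ],
       [ 1.3347,  1.8712],
       [ 1.7534, -0.9362],
       [-4.8924, -1.3212],
       [-0.6775,  0.3627],
       [-2.4563, -1.0196],
       [-0.4599, -1.0719],
       [-2.4526,  1.1492],
       [-8.1513,  0.2619],
       [-1.2523,  2.6317],
       [ 0.4368,  1.9452],
       [-1.015 ,  0.5904]])]
```

```bash
python3 -m crank '[[[0.05,0.2,0],[0,0,0.035]],[[0.1,0.4,0],[0,0,0.07]],[[0.15,0.65,0],[0,0,0.105]],[[0.2,0.9,0],[0,0,0.14]],[[0.2,1,0],[0,0,0.16]]]'; python3 -m crank '[[[0.05,0.2,0],[0,0,0.035]],[[0.1,0.4,0],[0,0,0.07]],[[0.15,0.65,0],[0,0,0.105]],[[0.2,0.9,0],[0,0,0.14]],[[0.2,1,0],[0,0,0.16]]]';python3 -m crank '[[[0.05,0.2,0],[0,0,0.035]],[[0.08,0.4,0],[0,0,0.07]],[[0.08,0.65,0],[0,0,0.105]],[[0.08,0.9,0],[0,0,0.14]],[[0.08,1,0],[0,0,0.16]],[[0.08,1,0],[0,0,0.16]],[[0.08,1,0],[0,0,0.16]]]';python3 snap.py w16;python3 -c "
from bench import sensors
s=sensors.sense();print(s['tool_pos'],s['joints'])"
```

```text
clock: 12.95
tool_pos: [0.5793, 0.1365, 0.3229]
eef_rot: [[0.712, -0.002, 0.702], [-0.702, 0.0, 0.712], [-0.002, -1.0, -0.001]]
contact_force: [-0.5, 0.9, -0.4]
width: 0.0852
clock: 13.37
tool_pos: [0.5992, 0.2366, 0.3226]
eef_rot: [[0.962, -0.002, 0.272], [-0.272, -0.0, 0.962], [-0.002, -1.0, -0.001]]
contact_force: [-1.0, 0.1, -0.0]
width: 0.0853
clock: 13.95
tool_pos: [0.6066, 0.3342, 0.3229]
eef_rot: [[0.976, -0.002, -0.217], [0.217, -0.001, 0.976], [-0.003, -1.0, -0.001]]
contact_force: [-0.8, -1.0, -0.6]
width: 0.0854
[0.60686477 0.33351736 0.32330829] [ 2.62924195e+01  2.76469519e+01  7.95084211e+01 -1.64429698e-02
  7.29785892e+01 -7.61743417e+01]
```

View pics/w16.png

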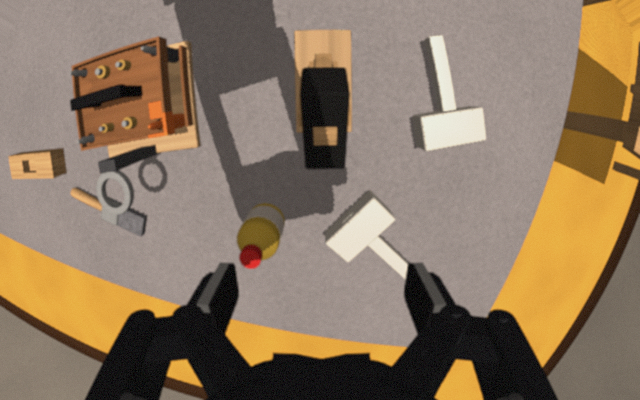

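Run:
```python
import cv2
im=cv2.imread("pics/w16.png");cv2.imwrite("pics/w16c.png",cv2.resize(im[20:180,280:370],None,fx=5,fy=5,interpolation=cv2.INTER_CUBIC)[0:800])
im=cv2.imread("pics/w16c.png");print(im.shape);cv2.imwrite("pics/w16c.png",im[:600] if 0 else cv2.resize(im,None,fx=.7,fy=.7))
```

```text
(800, 450, 3)
```

View pics/w16c.png

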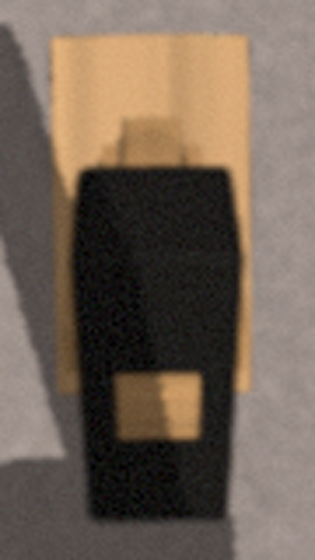

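Run:
```python
from mal import *
w=L("w16")
oN=(w,1,M([[-50,-22,0],[-50,22,0],[-50,-22,50],[-50,22,50],[50,-22,50],[50,22,50],[-11,-11,50],[-11,11,50],[11,11,50],[11,-11,50]]),un([[78,170],[233,170],[72,255],[241,262],[90,518],[224,518],[115,373],[201,373],[201,439],[116,438]],3.5,(280,20)))
for n,o in (("N",[oN]),("N+T",[oN,oT]),("N+W",[oN,oW]),("N,T,W,S",[oN,oT,oW,oS])):
    x,r=fit(o,[.53,.32,.11,.22]);print(n,x,np.degrees(x[3]))
    if n in("N","N+T"):print(r)
```

```text
N [0.5306 0.3199 0.1008 0.2235] 12.80312820307149
[array([[ 0.7027, -0.3576],
       [-0.613 , -0.4557],
       [-0.0143,  1.7988],
       [ 0.5419, -0.3161],
       [-0.4839,  0.679 ],
       [ 0.1949,  0.5332],
       [ 0.8514,  0.5251],
       [-1.3618,  0.4576],
       [-1.9684, -2.1854],
       [ 1.0506, -1.8291]])]
N+T [0.5307 0.32   0.101  0.2232] 12.790425841263465
[array([[ 0.69  , -0.2963],
       [-0.6053, -0.3854],
       [-0.0369,  1.8846],
       [ 0.5451, -0.2203],
       [-0.5153,  0.7801],
       [ 0.1782,  0.6424],
       [ 0.83  ,  0.6231],
       [-1.3728,  0.5603],
       [-1.9831, -2.0799],
       [ 1.0267, -1.728 ],
       [-0.6077,  0.1889],
       [ 0.4002, -0.5816],
       [-0.8841,  1.3136],
       [ 1.0613,  0.366 ],
       [ 0.1293,  0.5446]])]
N+W [0.5311 0.3195 0.1088 0.2202] 12.617801321275707
N,T,W,S [0.5304 0.3194 0.1121 0.2204] 12.629670086007144
```

```bash
python3 -m crank '[[[0.02,0.03,0],[-0.01,0.045,0]],[[0.02,0.03,0],[-0.02,0.085,0]],[[0.02,0.03,0],[-0.03,0.13,0]],[[0.02,0.03,0],[-0.04,0.17,0]],[[0.02,0.03,0],[-0.043,0.19,0]],[[0.02,0.03,0],[-0.043,0.19,0]],[[0.02,0.03,0],[-0.043,0.19,0]]]'; python3 -m crank '[[[0,0,-0.4],[0,0,0]],[[0,0,-0.8],[0,0,0]],[[0,0,-0.95],[0,0,0]],[[0,0,-0.95],[0,0,0]],[[0,0,-0.95],[0,0,0]]]';python3 snap.py w17;python3 -c "
from bench import sensors
s=sensors.sense();print(s['tool_pos'],s['eef_rot'],s['joints'])"
```

```text
clock: 14.58
tool_pos: [0.6103, 0.3359, 0.3208]
eef_rot: [[0.798, -0.563, -0.215], [0.174, -0.127, 0.976], [-0.577, -0.817, -0.003]]
contact_force: [-0.6, -0.6, 0.2]
width: 0.0855
clock: 15.0
tool_pos: [0.6092, 0.3371, 0.2321]
eef_rot: [[0.8, -0.559, -0.218], [0.178, -0.126, 0.976], [-0.573, -0.82, -0.002]]
contact_force: [0.2, -0.2, 0.4]
width: 0.0858
[0.60981519 0.33734958 0.23301141] [[ 0.80118202 -0.55720578 -0.2182409 ]
 [ 0.17844241 -0.12565405  0.97589414]
 [-0.57119671 -0.82081227 -0.00124262]] [ 23.32919634  52.79097556  52.58617509   6.38847151 108.88428897
 -79.04943262]
```

View pics/w17.png

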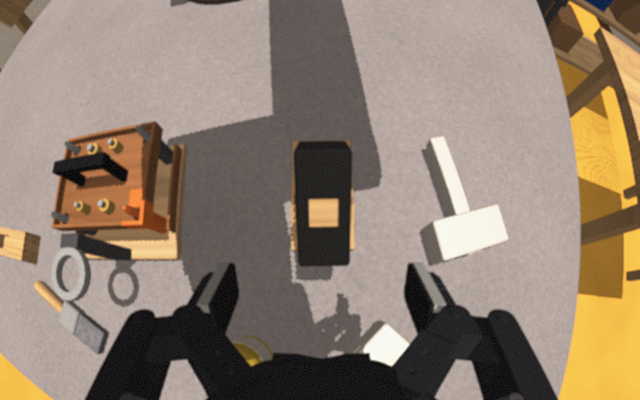

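```bash
python3 -m crank '[[[-0.15,-0.03,-0.23],[0,0,0]],[[-0.32,-0.07,-0.48],[0,0,0]],[[-0.46,-0.1,-0.7],[0,0,0]],[[-0.46,-0.1,-0.7],[0,0,0]],[[-0.46,-0.1,-0.7],[0,0,0]]]'; python3 snap.py w18;python3 -c "
from bench import sensors
s=sensors.sense();print(s['tool_pos'],s['contact_force'])
from bench import imaging;import cv2
im=imaging.get_image('side')[:,:,::-1];cv2.imwrite('pics/s18.png',cv2.resize(im[130:350,230:450],None,fx=2.7,fy=2.7,interpolation=cv2.INTER_CUBIC))"
```

```text
clock: 15.47
tool_pos: [0.5637, 0.3275, 0.162]
eef_rot: [[0.8, -0.559, -0.218], [0.178, -0.126, 0.976], [-0.573, -0.82, -0.001]]
contact_force: [0.0, 0.9, 1.4]
width: 0.0855
[0.56471925 0.32771411 0.16255928] [-0.69236676  0.10767525  0.83977263]
```

View pics/w18.png

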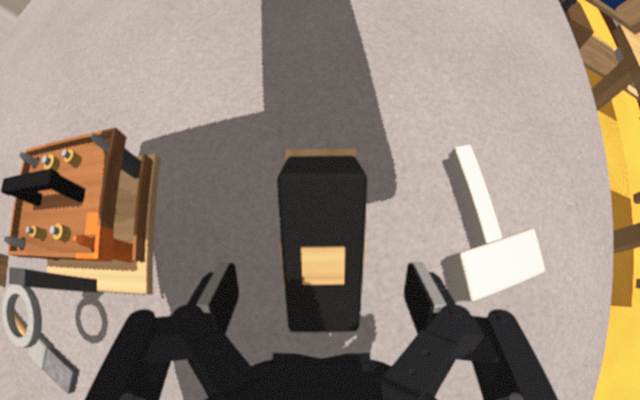

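View pics/s18.png

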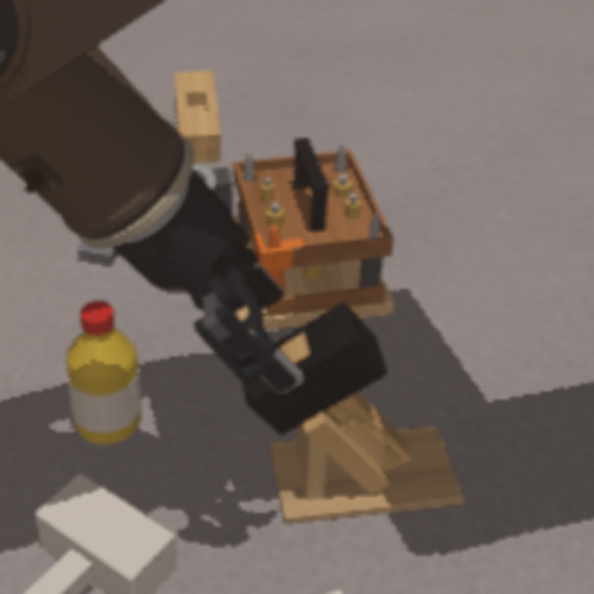

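```bash
python3 -m crank '[[[-0.1,-0.02,-0.15],[0,0,0]],[[-0.2,-0.04,-0.3],[0,0,0]],[[-0.225,-0.05,-0.34],[0,0,0]],[[-0.225,-0.05,-0.34],[0,0,0]]]'; python3 -m crank '[[[0,0,0],[0,0,0]],[[0,0,0],[0,0,0]],[[0,0,0],[0,0,0]],[[0,0,0],[0,0,0]],[[0,0,0],[0,0,0]],[[0,0,0],[0,0,0]]]' 1 70; python3 snap.py w19
```

```text
clock: 15.9
tool_pos: [0.5412, 0.3222, 0.1264]
eef_rot: [[0.799, -0.56, -0.218], [0.178, -0.127, 0.976], [-0.574, -0.819, -0.002]]
contact_force: [0.8, 0.8, -0.3]
width: 0.0855
clock: 16.4
tool_pos: [0.5418, 0.3224, 0.1267]
eef_rot: [[0.8, -0.559, -0.218], [0.178, -0.126, 0.976], [-0.573, -0.82, -0.001]]
contact_force: [3.9, 1.3, 5.5]
width: 0.0432
```

View pics/w19.png

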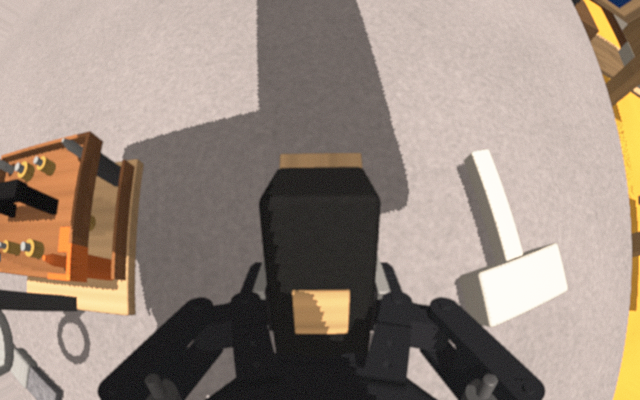

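```bash
python3 -m crank '[[[0,0,0.1],[0,0,0]],[[0,0,0.3],[0,0,0]],[[0,0,0.5],[0,0,0]],[[0,0,0.75],[0,0,0]],[[0,0,1],[0,0,0]],[[0,0,1],[0,0,0]]]'; python3 -m crank '[[[0,0,0.3],[0,0,0]],[[0,0,0.6],[0,0,0]],[[0,0,0.9],[0,0,0]],[[0,0,1],[0,0,0]],[[0,0,1],[0,0,0]],[[0,0,1],[0,0,0]]]'; python3 snap.py w20;python3 -c "
from bench import sensors
s=sensors.sense();print(s['tool_pos'],s['contact_force'],s['ft_torque'])
from bench import imaging;import cv2
im=imaging.get_image('side')[:,:,::-1];cv2.imwrite('pics/s20.png',im)"
```

```text
clock: 16.95
tool_pos: [0.5424, 0.3228, 0.2313]
eef_rot: [[0.802, -0.556, -0.218], [0.179, -0.125, 0.976], [-0.569, -0.822, -0.0]]
contact_force: [0.9, 0.3, -1.6]
width: 0.0432
clock: 17.45
tool_pos: [0.5408, 0.3221, 0.3252]
eef_rot: [[0.799, -0.56, -0.218], [0.178, -0.127, 0.976], [-0.574, -0.819, -0.002]]
contact_force: [-1.6, -0.0, -2.7]
width: 0.0431
[0.54050555 0.32193667 0.32431454] [-0.12963401 -0.13753517 -2.31527629] [ 0.12309519 -0.52899894  0.03124427]
```

View pics/w20.png

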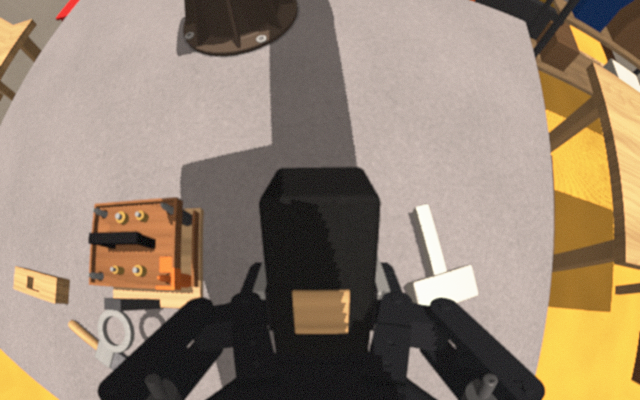

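View pics/s20.png

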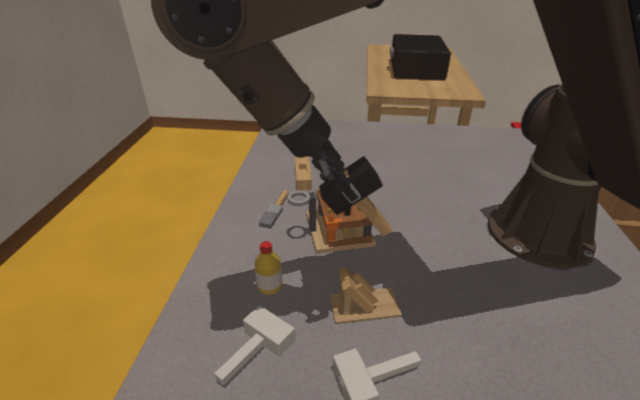

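```bash
python3 - <<'E'
from h import *
S=imaging.camera_params("side")
for z in (.110,.118,.13,.14):
    m=np.array([[.081,.015,z],[.097,.015,z],[.081,-.015,z],[.097,-.015,z]])@rz(.2807).T+[.5593,.0373-.002,0]
    print(z,((proj(S,m)-[240,140]+.5)*5-.5).round(0).tolist())
E
python3 -m crank '[[[0,0,0],[0.01,-0.045,0]],[[0,0,0],[0.02,-0.085,0]],[[0,0,0],[0.03,-0.13,0]],[[0,0,0],[0.04,-0.17,0]],[[0,0,0],[0.043,-0.19,0]],[[0,0,0],[0.043,-0.19,0]],[[0,0,0],[0.043,-0.19,0]]]'
```

```text
0.11 [[381.0, 322.0], [351.0, 325.0], [372.0, 290.0], [342.0, 293.0]]
0.118 [[381.0, 310.0], [351.0, 313.0], [371.0, 278.0], [342.0, 281.0]]
0.13 [[381.0, 291.0], [350.0, 294.0], [371.0, 260.0], [342.0, 263.0]]
0.14 [[380.0, 275.0], [350.0, 278.0], [371.0, 244.0], [341.0, 247.0]]
clock: 18.13
tool_pos: [0.539, 0.3217, 0.3254]
eef_rot: [[0.976, -0.003, -0.219], [0.219, -0.001, 0.976], [-0.003, -1.0, -0.001]]
contact_force: [1.3, -0.7, -1.7]
width: 0.0434
```

```bash
python3 -m crank '[[[0.1,-0.2,0],[0,0,-0.035]],[[0.2,-0.4,0],[0,0,-0.07]],[[0.3,-0.6,0],[0,0,-0.1]],[[0.4,-0.75,0],[0,0,-0.13]],[[0.5,-0.9,0],[0,0,-0.16]]]'; python3 -m crank '[[[0.1,-0.2,0],[0,0,-0.035]],[[0.2,-0.4,0],[0,0,-0.07]],[[0.3,-0.6,0],[0,0,-0.1]],[[0.4,-0.75,0],[0,0,-0.13]],[[0.5,-0.9,0],[0,0,-0.16]]]'; python3 -m crank '[[[0.1,-0.2,0],[0,0,-0.035]],[[0.2,-0.35,0],[0,0,-0.07]],[[0.3,-0.5,0],[0,0,-0.1]],[[0.4,-0.62,0],[0,0,-0.13]],[[0.4,-0.7,0],[0,0,-0.16]],[[0.4,-0.7,0],[0,0,-0.16]],[[0.4,-0.7,0],[0,0,-0.16]]]';python3 snap.py w21;python3 -c "
from bench import sensors
s=sensors.sense();print(s['tool_pos'],s['eef_rot'],s['joints'])
from bench import imaging;import cv2
for n in ('side','top'):cv2.imwrite(f'pics/{n}21.png',imaging.get_image(n)[:,:,::-1])"
```

```text
clock: 18.55
tool_pos: [0.5919, 0.231, 0.3243]
eef_rot: [[0.959, -0.005, 0.284], [-0.284, -0.001, 0.959], [-0.005, -1.0, -0.002]]
contact_force: [0.1, 0.2, -1.8]
width: 0.0435
clock: 18.97
tool_pos: [0.6419, 0.1407, 0.3241]
eef_rot: [[0.703, -0.005, 0.711], [-0.711, -0.0, 0.703], [-0.004, -1.0, -0.004]]
contact_force: [1.3, 0.5, -1.6]
width: 0.043
clock: 19.55
tool_pos: [0.6812, 0.0716, 0.3241]
eef_rot: [[0.28, -0.004, 0.96], [-0.96, 0.0, 0.28], [-0.002, -1.0, -0.004]]
contact_force: [0.5, -0.0, -2.0]
width: 0.0433
[0.68098074 0.07218487 0.32451908] [[ 2.81494501e-01 -3.21443945e-03  9.59557457e-01]
 [-9.59561950e-01  4.19592350e-04  2.81497225e-01]
 [-1.30747875e-03 -9.99994746e-01 -2.96634085e-03]] [ 3.49627970e+00  2.69410304e+01  8.05131482e+01  3.68912716e-02
  7.27281901e+01 -1.28642765e+01]
```

View pics/w21.png

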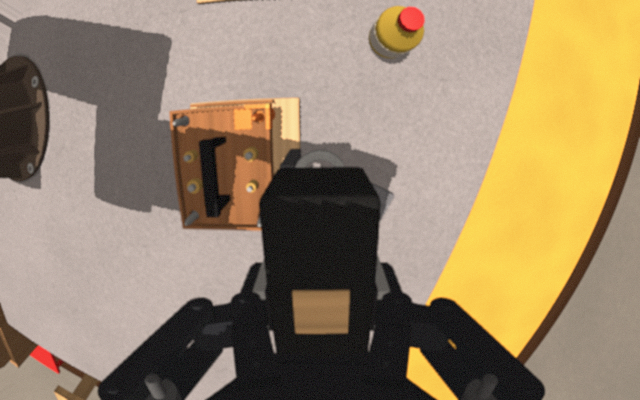

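View pics/side21.png

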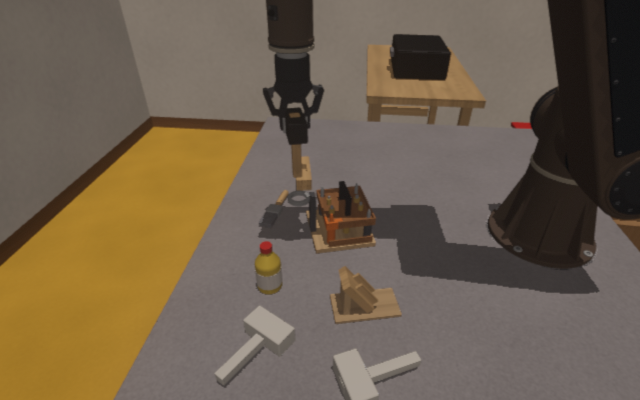

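Run:
```python
from h import *;import pickle
P=pickle.load(open("pics/w21.pkl","rb"))
tcp=np.array([.6811,.0719,.3243]);X=np.array([.2815,-.9596,0]);Z=np.array([.9596,.2815,0])
# mallet z up, axes x=X, y=Z
B=np.array([X,Z,[0,0,1]])
m=np.array([[0,0,50],[-50,-22,50],[-50,22,50],[-50,-22,0],[-50,22,0]])/1e3
o=tcp-[0,0,.0185]
im=cv2.imread("pics/w21.png")
def f(p): return m@B+o+p[0]*X+p[1]*Z+p[2]*np.array([0,0,1])
u=np.array([[321,311],[262,200],[379,200],[277,169],[363,169]],float)
r=least_squares(lambda p:(proj(P,f(p),True)-u).ravel(),[0,0,0]);print(r.x*1e3,r.fun.reshape(-1,2))
T=imaging.camera_params("side")
B2=cv2.resize(im[130:350,230:420],None,fx=2.7,fy=2.7);cv2.imwrite("pics/w21c.png",B2)
s=cv2.imread("pics/side21.png");cv2.imwrite("pics/s21c.png",cv2.resize(s[70:220,240:380],None,fx=4,fy=4,interpolation=cv2.INTER_CUBIC))
```

```text
[ 1.6557  0.5201 -6.3036] [[-0.5158 -1.2241]
 [-1.7357  0.1914]
 [ 1.1563  0.1004]
 [ 1.4231  0.5297]
 [ 0.0118  0.4318]]
```

View pics/s21c.png

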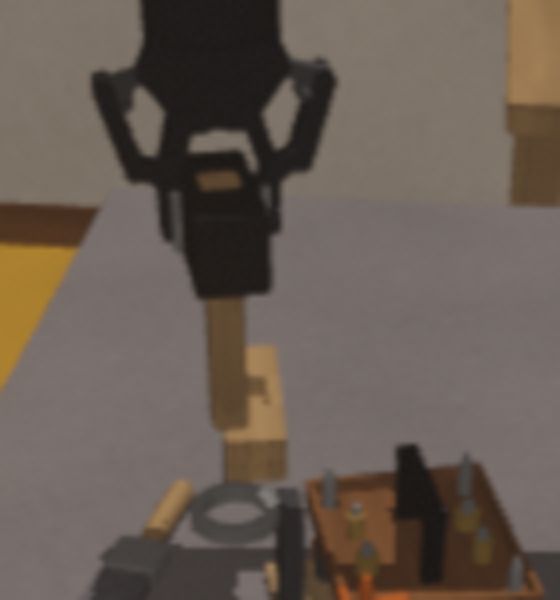

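```bash
python3 -m crank '[[[-0.02,0,-0.15],[0,0,0]],[[-0.02,0,-0.35],[0,0,0]],[[-0.02,0,-0.48],[0,0,0]],[[-0.02,0,-0.48],[0,0,0]],[[-0.02,0,-0.48],[0,0,0]]]';python3 -c "
from bench import sensors
s=sensors.sense();print(s['tool_pos'])
from bench import imaging;import cv2
s=imaging.get_image('side')[:,:,::-1];cv2.imwrite('pics/s22c.png',cv2.resize(s[100:240,240:380],None,fx=4.2,fy=4.2,interpolation=cv2.INTER_CUBIC))
s=imaging.get_image('top')[:,:,::-1];cv2.imwrite('pics/t22c.png',cv2.resize(s[120:250,250:380],None,fx=4,fy=4,interpolation=cv2.INTER_CUBIC))
"; python3 snap.py w22
```

```text
clock: 20.12
tool_pos: [0.6785, 0.0726, 0.2776]
eef_rot: [[0.28, -0.001, 0.96], [-0.96, 0.0, 0.28], [-0.0, -1.0, -0.001]]
contact_force: [0.3, 0.2, -0.8]
width: 0.0433
[0.67845156 0.07264901 0.27761305]
```

View pics/s22c.png

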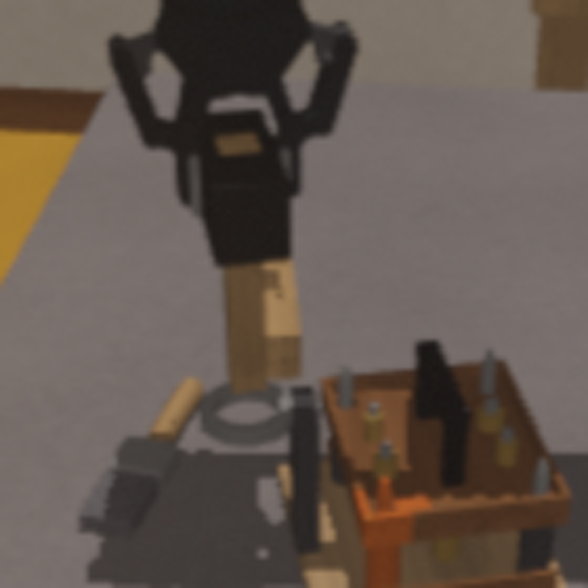

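View pics/t22c.png

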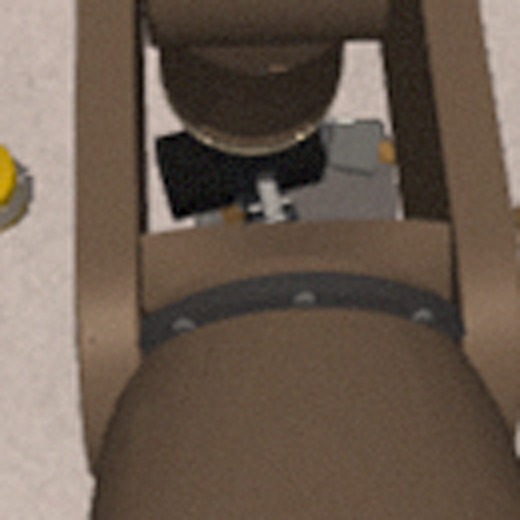

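View pics/w22.png

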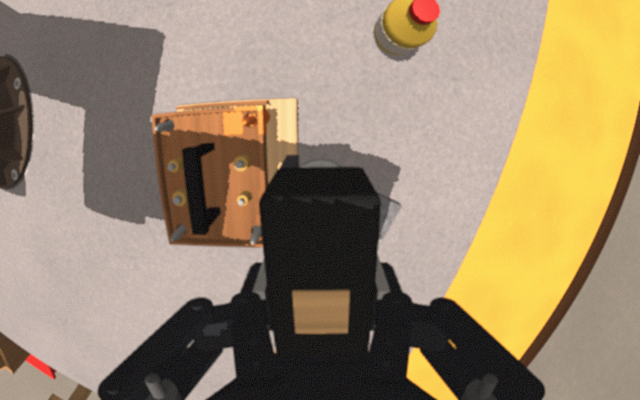

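Run:
```python
from h import *
S=imaging.camera_params("side")
cr=lambda u:((u-[240,100]+.5)*4.2-.5).round(0)
im=cv2.imread("pics/s22c.png")
a=np.linspace(0,2*np.pi,40)
for c,col in (((.679,.0715),(0,255,0)),):
  for r in (.02,.03):
    pts=np.stack([c[0]+r*np.cos(a),c[1]+r*np.sin(a),a*0+.13],1)
    cv2.polylines(im,[cr(proj(S,pts)).astype(int)],True,col,1)
X=np.array([.28,-.96,0]);Z=np.array([.96,.28,0])
for off in (.0185,.0245):
  o=np.array([.6785,.0722,.2776-off])
  for z in (-.11,0):
    q=np.array([o+sx*.011*X+sy*.011*Z+[0,0,z] for sx,sy in((1,1),(1,-1),(-1,-1),(-1,1))])
    cv2.polylines(im,[cr(proj(S,q)).astype(int)],True,(0,0,255) if off<.02 else (255,0,255),1)
  q=np.array([o+sx*.05*X+sy*.022*Z+[0,0,.05] for sx,sy in((1,1),(1,-1),(-1,-1),(-1,1))])
  cv2.polylines(im,[cr(proj(S,q)).astype(int)],True,(0,0,255) if off<.02 else (255,0,255),1)
cv2.imwrite("pics/s22o.png",im)
```

```text
(no output)
```

View pics/s22o.png

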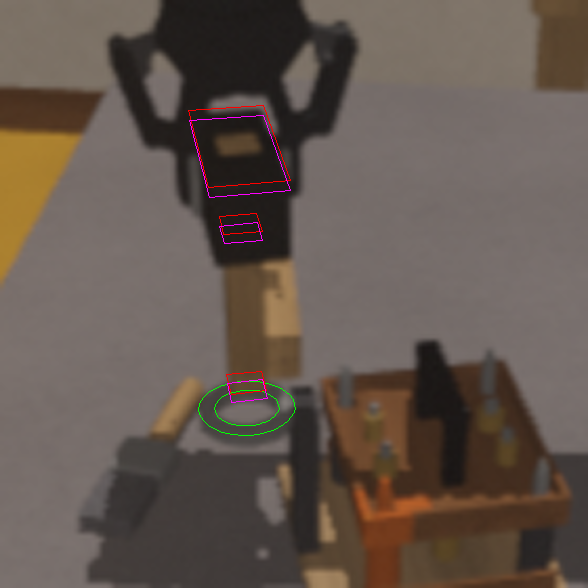

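```bash
python3 -m crank '[[[0,0,-0.08],[0,0,0]],[[0,0,-0.16],[0,0,0]],[[0,0,-0.25],[0,0,0]],[[0,0,-0.25],[0,0,0]],[[0,0,-0.25],[0,0,0]]]';python3 -c "
from bench import sensors
s=sensors.sense();print(s['tool_pos'],s['contact_force'],s['ft_torque'])
from bench import imaging;import cv2
s=imaging.get_image('side')[:,:,::-1];cv2.imwrite('pics/s23c.png',cv2.resize(s[140:230,260:360],None,fx=6,fy=6,interpolation=cv2.INTER_CUBIC))
"
```

```text
clock: 20.68
tool_pos: [0.6783, 0.072, 0.2518]
eef_rot: [[0.279, -0.002, 0.96], [-0.96, -0.0, 0.279], [-0.0, -1.0, -0.002]]
contact_force: [0.0, 0.1, -2.2]
width: 0.0437
[0.67829798 0.07203783 0.25176614] [ 0.02948867  0.06516807 -2.18914502] [-0.01372059 -0.00708515  0.00761008]
```

View pics/s23c.png

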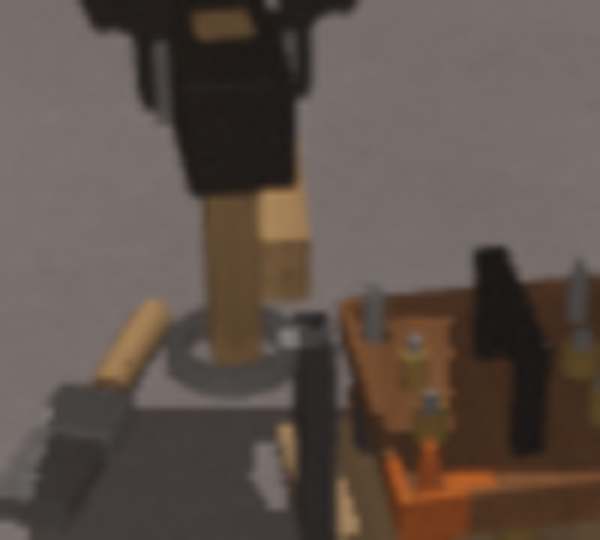

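```bash
python3 -m crank '[[[0,0,-0.1],[0,0,0]],[[0,0,-0.2],[0,0,0]],[[0,0,-0.3],[0,0,0]],[[0,0,-0.4],[0,0,0]],[[0,0,-0.4],[0,0,0]]]'; python3 -m crank '[[[0,0,-0.1],[0,0,0]],[[0,0,-0.2],[0,0,0]],[[0,0,-0.3],[0,0,0]],[[0,0,-0.4],[0,0,0]],[[0,0,-0.48],[0,0,0]],[[0,0,-0.48],[0,0,0]]]'
```

```text
clock: 21.15
tool_pos: [0.6774, 0.072, 0.2098]
eef_rot: [[0.279, -0.004, 0.96], [-0.96, -0.0, 0.279], [-0.001, -1.0, -0.004]]
contact_force: [-0.2, -0.8, -2.4]
width: 0.0434
clock: 21.65
tool_pos: [0.6778, 0.072, 0.1625]
eef_rot: [[0.279, -0.003, 0.96], [-0.96, -0.0, 0.279], [-0.001, -1.0, -0.003]]
contact_force: [-1.3, 0.2, -2.4]
width: 0.0431
```

```bash
python3 -m crank '[[[0,0,-0.03],[0,0,0]],[[0,0,-0.06],[0,0,0]],[[0,0,-0.06],[0,0,0]]]'; python3 -m crank '[[[0,0,-0.02],[0,0,0]],[[0,0,-0.04],[0,0,0]],[[0,0,-0.04],[0,0,0]]]'
```

```text
clock: 21.9
tool_pos: [0.6789, 0.0721, 0.1586]
eef_rot: [[0.279, 0.0, 0.96], [-0.96, 0.0, 0.279], [-0.0, -1.0, 0.0]]
contact_force: [0.6, -0.2, -2.5]
width: 0.0433
clock: 22.15
tool_pos: [0.6787, 0.0721, 0.1546]
eef_rot: [[0.279, -0.0, 0.96], [-0.96, 0.0, 0.279], [-0.0, -1.0, -0.0]]
contact_force: [-1.0, 0.2, -1.0]
width: 0.0433
```

```bash
python3 -m crank '[[[0,0,-0.02],[0,0,0]],[[0,0,-0.02],[0,0,0]]]'; python3 -m crank '[[[0,0,-0.02],[0,0,0]],[[0,0,-0.02],[0,0,0]]]'; python3 -m crank '[[[0,0,-0.01],[0,0,0]],[[0,0,-0.01],[0,0,0]]]'
```

```text
clock: 22.32
tool_pos: [0.6787, 0.0721, 0.1526]
eef_rot: [[0.279, -0.0, 0.96], [-0.96, 0.0, 0.279], [-0.0, -1.0, -0.0]]
contact_force: [-0.8, 0.6, -2.7]
width: 0.0435
clock: 22.48
tool_pos: [0.6787, 0.0721, 0.1505]
eef_rot: [[0.279, -0.0, 0.96], [-0.96, -0.0, 0.279], [-0.0, -1.0, -0.0]]
contact_force: [-1.0, 0.1, -2.7]
width: 0.0432
clock: 22.65
tool_pos: [0.6787, 0.0721, 0.1496]
eef_rot: [[0.279, -0.0, 0.96], [-0.96, -0.0, 0.279], [-0.0, -1.0, -0.0]]
contact_force: [0.9, 0.1, -2.1]
width: 0.0432
```

```bash
python3 -m crank '[[[0,0,-0.01],[0,0,0]],[[0,0,-0.01],[0,0,0]]]'; python3 -m crank '[[[0,0,-0.01],[0,0,0]],[[0,0,-0.01],[0,0,0]]]'; python3 -c "
from bench import imaging;import cv2
s=imaging.get_image('side')[:,:,::-1];cv2.imwrite('pics/s24c.png',cv2.resize(s[140:240,250:380],None,fx=5,fy=5,interpolation=cv2.INTER_CUBIC))
"
```

```text
clock: 22.82
tool_pos: [0.6788, 0.0721, 0.1495]
eef_rot: [[0.279, 0.0, 0.96], [-0.96, 0.0, 0.279], [0.0, -1.0, 0.0]]
contact_force: [-2.9, 0.1, 7.7]
width: 0.0431
clock: 22.98
tool_pos: [0.6789, 0.0721, 0.1495]
eef_rot: [[0.279, 0.001, 0.96], [-0.96, 0.0, 0.279], [0.0, -1.0, 0.001]]
contact_force: [-7.8, 0.2, 20.7]
width: 0.0432
```

View pics/s24c.png

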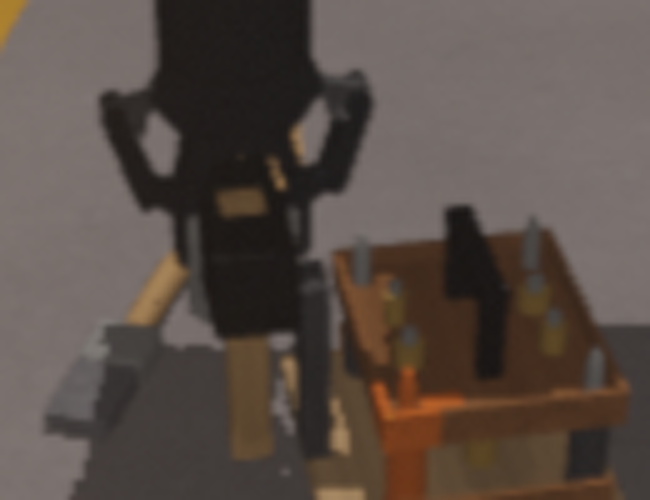

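```bash
python3 -m crank '[[[0,0,0.015],[0,0,0]],[[0,0,0.015],[0,0,0]]]'; python3 -m crank '[[[0,0,0],[0,0,0]],[[0,0,0],[0,0,0]],[[0,0,0],[0,0,0]],[[0,0,0],[0,0,0]],[[0,0,0],[0,0,0]],[[0,0,0],[0,0,0]]]' 0;  python3 -m crank '[[[0,0,0.1],[0,0,0]],[[0,0,0.3],[0,0,0]],[[0,0,0.6],[0,0,0]],[[0,0,1],[0,0,0]],[[0,0,1],[0,0,0]]]'; python3 -m crank '[[[0,0,0.4],[0,0,0]],[[0,0,0.8],[0,0,0]],[[0,0,1],[0,0,0]],[[0,0,1],[0,0,0]],[[0,0,1],[0,0,0]],[[0,0,1],[0,0,0]],[[0,0,1],[0,0,0]]]'; python3 snap.py w25; python3 -c "
from bench import imaging;import cv2
s=imaging.get_image('side')[:,:,::-1];cv2.imwrite('pics/s25.png',s);cv2.imwrite('pics/s25c.png',cv2.resize(s[130:250,240:390],None,fx=5,fy=5,interpolation=cv2.INTER_CUBIC))
"
```

```text
clock: 23.2
tool_pos: [0.6791, 0.0721, 0.1498]
eef_rot: [[0.279, 0.001, 0.96], [-0.96, 0.0, 0.279], [0.0, -1.0, 0.001]]
contact_force: [0.1, -0.4, -1.5]
width: 0.0437
clock: 23.7
tool_pos: [0.6788, 0.0721, 0.1492]
eef_rot: [[0.279, -0.0, 0.96], [-0.96, -0.0, 0.279], [0.0, -1.0, -0.0]]
contact_force: [-0.3, -0.0, 0.3]
width: 0.0851
clock: 24.12
tool_pos: [0.6821, 0.0723, 0.2577]
eef_rot: [[0.279, 0.01, 0.96], [-0.96, 0.001, 0.279], [0.002, -1.0, 0.01]]
contact_force: [2.1, 0.6, 0.6]
width: 0.0852
clock: 24.7
tool_pos: [0.6782, 0.0721, 0.3483]
eef_rot: [[0.279, -0.002, 0.96], [-0.96, -0.0, 0.279], [-0.0, -1.0, -0.002]]
contact_force: [0.3, 0.2, 0.5]
width: 0.0858
```

View pics/s25c.png

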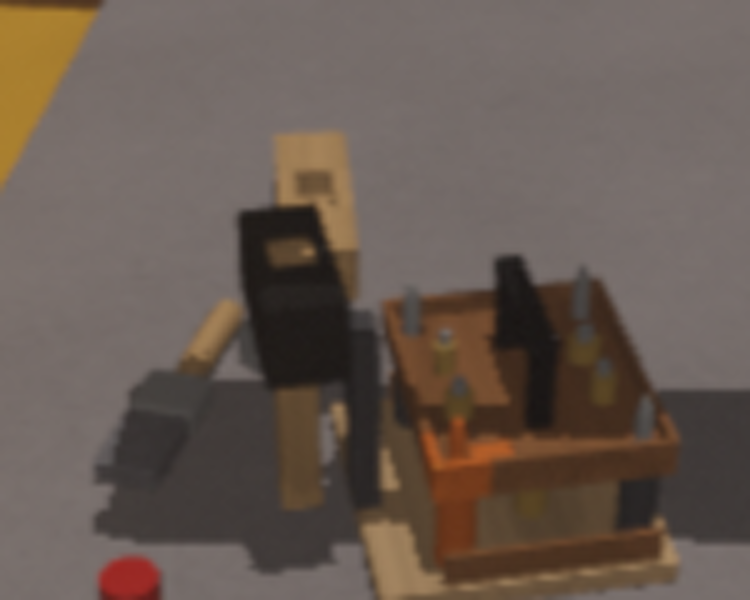

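View pics/w25.png

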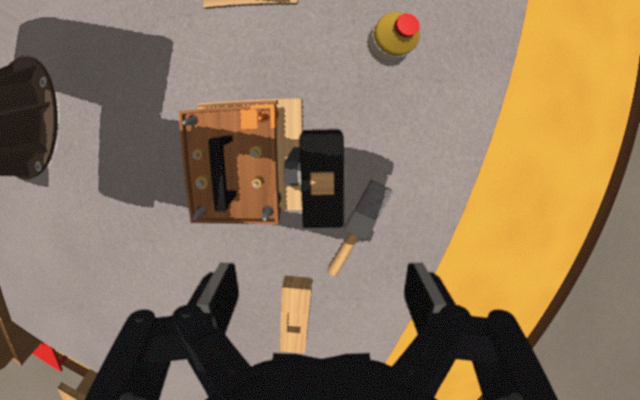

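View pics/s25.png

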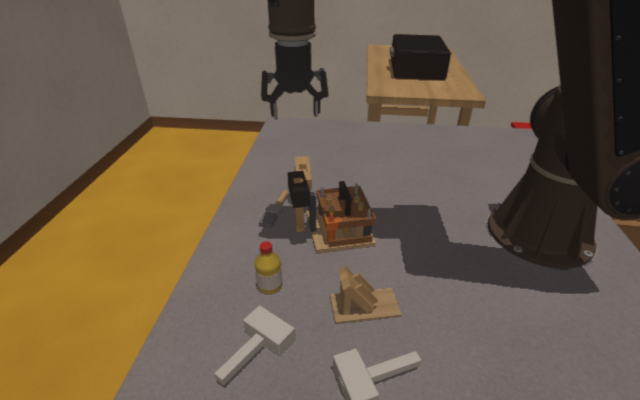

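Tray seated on all four posts (orange on orange), mallet hanging upright (head at about (298,190) in the side view), and the bystanders are where they were. Handing in.

```bash
python3 -c "
from bench import ctrl,sensors
s=sensors.sense();print(s['clock'],s['contact_force'],s['dq'])
print(ctrl.finish_job())"
```

```text
24.8 [-0.75750432 -0.24657965  0.7468781 ] [ 0.00150242 -0.01242567 -0.35226652 -0.0817601  -0.00689935  0.0008476 ]
the job is handed in; nothing more can be done
None
```

The tray is back on the stand and the mallet is hanging in the ring. I handed the job in at 24.8 s of the 64 s allowed.

- **Tray:** I lifted it by its handle and turned it about 24° to match the stand. I lowered it level, orange hole on the orange post, watching the pins through the holes. It touched down where the shoulders should be, with the underside at about 70 mm. I pressed to about 20 N, eased off, and only then released. The pictures afterwards show all four pins through their holes.
- **Mallet:** I gripped the head in line with its 35° lean, lifted it straight up, and turned it upright. I lowered it handle first into the ring until the head rested on it (about 20 N), then released. I turned the head across the stand so it would rest on the ring and not on the upright beside it.
- **Last checks:** The side and wrist pictures show the tray seated and the mallet hanging upright. The glue bottle, rail and brush look unmoved. The gripper is open, about 20 cm above the mallet, and reads no contact force.
- **Disagreements:** The cameras differed by 2–3 mm on where the stand is. Estimates of how the mallet sat in the gripper differed by up to 6 mm in height. The touchdown heights matched the expected ones to about 1 mm.

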